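# Refit broken test bars and image them at two magnifications

### The arm

A 6-joint arm with a two-finger parallel gripper is mounted at the origin on the work surface. World frame = base frame: x ahead of the robot, y to its left, z up, the work surface at z = 0. Lengths are in m, angles in rad, forces in N, time in s.
With the tool pointing down it reaches from about 0.35 to 0.85 m from the base axis. Payload 8.1 kg.
Tool frame: the origin (TCP) lies at the very end of the fingers, on their centre line; the grasp point (between the pads) lies 19 mm behind it (robot.pinch_z is the distance from the TCP to the grasp point, in m); y points along the fingers, x is the direction in which the jaws open and shut, and the axes are right-handed (so a half turn about y gives the same grasp; the last joint's range is limited). The gripper opens to 93 mm and grips with 3 to 60 N. Pads are 15 mm wide; open, the fingers measure 128 mm over their backs; the gripper's body (75 mm by 188 mm) begins 65 mm behind the grasp point.
Start: joints at [-1.379, 0.13, 1.488, -0, 1.523, -0.085], TCP at [0.164, -0.577, 0.219] pointing down, gripper open.
Joint ranges: [-2.96, 2.96], [-0.89, 2.26], [0.02, 2.5], [-1.34, 4.48], [0, 2.73], [-2.66, 2.66]. Speed limits (rad/s): [2.39, 2.39, 2.79, 3.14, 3.14, 3.14].

### API

Orientations are given as a rotation vector (axis times angle).
In Python, from plant import robot gives the robot as it stands.
- The arm moves only by the shell command python3 -m inch 'ROWS' [FORCE]. ROWS is JSON, a list of rows, each a list of 5 numbers: the closure, from -1 (fully open) to 1 (shut), then the shift along the world's x, y, z in m, then the turn about the world's z in rad. A call has 1 to 8 rows; each row is the pose to reach, as a shift and turn from the pose measured when the call began; what a row does not reach only later rows make up. A row lasts 1/8 s, in which the tool goes at most 62.5 mm and 10.7 degrees, less where a joint would pass 70% of its speed; a pose out of reach is approached as far as the arm can. A call with a gripper value outside its range is refused whole. The fingers move at their own pace and stop on an object; FORCE is the grip in N (left out, the last holds). Time passes only in rows, so rows that repeat a pose let the fingers close. It gives the time, the measured TCP pose, the force and the opening at its end, in the units of the state.
- robot.read_state(): the state, without advancing time (a new reading comes with each control period).
- robot.read_camera(name): name is "side" or "top" or "wrist"; returns a dict with "color" (384x512x3 uint8, red, green, blue), "mtx" (3x3 intrinsics, pixels), "R" (3x3) and "t" (3): a world point X has camera coordinates R X + t; the wrist camera has in their place "hand_eye" (4x4, takes a point from camera to tool coordinates, whose origin is the TCP and whose axes are the tool frame's). Camera axes: x right, y down, z forward; pixel columns grow to the right and rows downward; lengths in m; the calibration is good to about 2 mm. The wrist camera is an equidistant fisheye: a pixel r from the principal point sees the ray r / f radians off the axis. A picture is of the moment at which its call begins: read the wrist's pose just before it. There is no depth.
- robot.close_job(): hands the job in, once; it reports no verdict.
The state is a dict: "t": time; "q": joint angles; "dq": joint speeds; "joint_torque": joint torques, N m; "tool_pos": TCP position; "orientation": TCP orientation; "force": force on the tool from outside, world axes, zero at the start; "wrist_torque": the same for the moment, N m; "opening": finger opening in m.
Only numpy, scipy, OpenCV 4.12 (cv2) and the standard library are available. Lean on these libraries where they do the work, as an engineer would, in place of code of your own. Each camera call takes 0.05 s, during which the arm holds its last target. There are 200 camera calls.

### The job

Image the broken test bars: lay each loose half flat in the tray groove that holds its own other half, fracture to fracture and closed up without a gap, and turn the magnification sleeve on the white pod to 7. Once all that is done press the green capture button fully down, then turn the sleeve to 3 and press the button again for the overview picture. Finally park the sleeve at 0, leaving the bars closed up in the tray and everything else where it stands.

Things in the scene. Friction and masses are not known exactly. Their poses are not given: they have to be found in the camera images.
- half_a: Loose half of broken aluminium bar a (may be absent), 18 mm thick, 0.15 kg, lined side up, red paint band on head; fits mate_a only. Origin on underside, centreline, 42 mm from fracture plane; +x to fracture, z up. Shank 30 mm wide from x = -18 mm to fracture (grip it at the origin); head 44 mm wide on to x = -54. Of three 10 mm lanes the middle and -y stand 6 mm proud of the fracture plane, the rest 6 mm short.
- mate_a: Other half of bar a, clamped in one tray groove (which varies), red paint band. Origin on underside (= groove floor), centreline, at fracture plane; +x from fracture into this half, z up; +y lane 6 mm proud towards -x, rest 6 mm short. half_a is closed up when x axes are parallel and its origin is 42 mm along -x from here, same height; a wrong half stops 12 mm short. Clamp to 38 mm up at x = 77 to 95.
- half_b: Loose half of broken aluminium bar b (may be absent), 18 mm thick, 0.15 kg, lined side up, yellow paint band on head; fits mate_b only. Origin on underside, centreline, 42 mm from fracture plane; +x to fracture, z up. Shank 30 mm wide from x = -18 mm to fracture (grip it at the origin); head 44 mm wide on to x = -54. Of three 10 mm lanes both outer stand 6 mm proud of the fracture plane, the rest 6 mm short.
- mate_b: Other half of bar b, clamped in one tray groove (which varies), yellow paint band. Origin on underside (= groove floor), centreline, at fracture plane; +x from fracture into this half, z up; middle lane 6 mm proud towards -x, rest 6 mm short. half_b is closed up when x axes are parallel and its origin is 42 mm along -x from here, same height; a wrong half stops 12 mm short. Clamp to 38 mm up at x = 77 to 95.
- half_c: Loose half of broken aluminium bar c (may be absent), 18 mm thick, 0.15 kg, lined side up, green paint band on head; fits mate_c only. Origin on underside, centreline, 42 mm from fracture plane; +x to fracture, z up. Shank 30 mm wide from x = -18 mm to fracture (grip it at the origin); head 44 mm wide on to x = -54. Of three 10 mm lanes the +y and middle stand 6 mm proud of the fracture plane, the rest 6 mm short.
- mate_c: Other half of bar c, clamped in one tray groove (which varies), green paint band. Origin on underside (= groove floor), centreline, at fracture plane; +x from fracture into this half, z up; -y lane 6 mm proud towards -x, rest 6 mm short. half_c is closed up when x axes are parallel and its origin is 42 mm along -x from here, same height; a wrong half stops 12 mm short. Clamp to 38 mm up at x = 77 to 95.
- half_d: Loose half of broken aluminium bar d (may be absent), 18 mm thick, 0.15 kg, lined side up, white paint band on head; fits mate_d only. Origin on underside, centreline, 42 mm from fracture plane; +x to fracture, z up. Shank 30 mm wide from x = -18 mm to fracture (grip it at the origin); head 44 mm wide on to x = -54. Of three 10 mm lanes the middle stands 6 mm proud of the fracture plane, the rest 6 mm short.
- mate_d: Other half of bar d, clamped in one tray groove (which varies), white paint band. Origin on underside (= groove floor), centreline, at fracture plane; +x from fracture into this half, z up; both outer lanes 6 mm proud towards -x, rest 6 mm short. half_d is closed up when x axes are parallel and its origin is 42 mm along -x from here, same height; a wrong half stops 12 mm short. Clamp to 38 mm up at x = 77 to 95.
- tray: Fixed blue tray, 226 mm (x) by 272 mm (y); origin at centre of underside on the table. Four grooves along x, 50 mm wide, at y = -99, -33, 33, 99 mm; groove floor 6 mm above the table, lands between grooves and rim 5 mm above that. Mates lie along tray x in the +x half of the grooves; the -x half is empty, from fracture planes at x = 0 to the end wall at x = -107 mm.
- sleeve (a joint): Angle of the magnification sleeve, rad: number at the red pointer times 0.419 (24 degrees), numbers 0 to 9, so 7 is 2.93, 3 is 1.26. Grows counter-clockwise seen from above. A spring detent (about 0.12 N m peak) pulls it to the nearest number once let go. Turned by gripping the sleeve from above. Stops just past 0 and 9.
- sleeve_top (a point): Centre of the top of the black ribbed sleeve on the pod, on its vertical axis. Sleeve 52 mm across, 38 mm tall, rising from a white skirt 124 mm across that turns with it and bears numbers 0 to 9 clockwise from above, 24 degrees apart, all black but the 7 red. The fixed red pointer is on the pod at the skirt's +x side, towards the button.
- capture (a joint): Travel of the green capture button, m: 0 released, 0.006 fully down; springs back; about 5 N when fully down.
- capture_top (a point): Centre of the top of the green capture button, 32 mm across, pressed straight down; 125 mm from the sleeve's axis on the same pod; stands 10 mm above its black collar.
- pod: Fixed white control pod, 240 mm (x) by 150 mm (y), 50 mm high; origin at the centre of its underside; sleeve axis at x = -40 mm, button at x = 85 mm.
- jar: Bystander, not to be disturbed: amber jar with white cap, 56 mm across, 75 mm tall. Origin at the centre of its underside.
- mount_1: Bystander, not to be disturbed: black round specimen mount, 38 mm across, 22 mm tall. Origin at the centre of its underside.
- mount_2: Bystander, not to be disturbed: black round specimen mount, 38 mm across, 22 mm tall. Origin at the centre of its underside.
- mount_3: Bystander, not to be disturbed: black round specimen mount, 38 mm across, 22 mm tall. Origin at the centre of its underside.
- brush: Bystander, not to be disturbed: wooden brush 170 mm long, lying. Origin at the centre of its underside.
- caliper: Bystander, not to be disturbed: caliper 200 mm long, lying. Origin at the centre of its underside.
- loupe: Bystander, not to be disturbed: dark round loupe 48 mm across, 40 mm tall. Origin at the centre of its underside.
There are look-alikes about, which are no part of the job. What is shaped like the half_c but brown or purple is not meant.

How it is judged:
By the outcome, as a careful person would: the job done as asked, in the order asked, and still so for the second after the job is handed in, with the robot touching nothing.
Of half_a, half_b, half_c, half_d only 3 to 4 are there at a start; the rules pass over those that are not, and their reading is None.
At some moment in a run one of half_a, half_b, half_c, half_d may be knocked a few centimetres aside while the robot is not near it.
Once in a run the grip may slacken for a moment while it holds something.
It also fails if it takes over 210 s, if anything falls off the work surface, if the arm or the gripper's body presses on something with over 40 N, if the wrist force passes 120 N, or if a joint passes its speed limit or range.

## Working session

There is one attempt and no reset: what is moved stays moved. The work goes in short steps, Python scripts to look and compute and a shell command to move; the robot and the scene stay as the last step left them, time stands still between calls to the robot, and variables do not carry over. Pictures are saved under pics/ and viewed, about 12 in all and at most 16, crops included, and the job is handed in when it is done.

```bash
ls; mkdir -p pics; cat > h.py <<'E'
import numpy as np, cv2
from plant import robot
from scipy.spatial.transform import Rotation as Ro
def cam(n):
    s=robot.read_state(); c=robot.read_camera(n); c['s']=s; c['n']=n; return c
def save(c,f,box=None,k=1):
    im=c['color'][:,:,::-1]
    if box: x0,y0,x1,y1=box; im=im[y0:y1,x0:x1]
    cv2.imwrite('pics/'+f,cv2.resize(im,None,fx=k,fy=k,interpolation=cv2.INTER_CUBIC))
def ray(c,u,v):
    K=c['mtx']
    a=(u-K[0,2])/K[0,0]; b=(v-K[1,2])/K[1,1]
    if c['n']=='wrist':
        r=np.hypot(a,b); d=np.array([a/r*np.sin(r),b/r*np.sin(r),np.cos(r)]) if r>1e-9 else np.array([0,0,1.])
        H=c['hand_eye']; Rw=Ro.from_rotvec(c['s']['orientation']).as_matrix()
        return Rw@H[:3,3]+np.array(c['s']['tool_pos']), Rw@H[:3,:3]@d
    R=np.array(c['R']); return -R.T@np.array(c['t']), R.T@np.array([a,b,1])
def onz(c,u,v,z):
    o,d=ray(c,u,v); return o+d*(z-o[2])/d[2]
def proj(c,X):
    X=np.array(X,float);K=c['mtx']
    if c['n']=='wrist':
        H=c['hand_eye']; Rw=Ro.from_rotvec(c['s']['orientation']).as_matrix()
        p=H[:3,:3].T@(Rw.T@(X-np.array(c['s']['tool_pos']))-H[:3,3])
        r=np.hypot(p[0],p[1]);th=np.arctan2(r,p[2]);return K[0,2]+K[0,0]*th*p[0]/r,K[1,2]+K[1,1]*th*p[1]/r
    p=np.array(c['R'])@X+np.array(c['t']);return K[0,2]+K[0,0]*p[0]/p[2],K[1,2]+K[1,1]*p[1]/p[2]
E
python3 - <<'E'
from h import *
s=robot.read_state(); print(s)
for n in ('top','side','wrist'):
    c=cam(n); save(c,n+'0.png',None,1.5); print(n,c['mtx'].tolist(), c.get('R'),c.get('t'),c.get('hand_eye'))
E
```

```text
pics
{'t': 0.0, 'q': array([-1.37940877e+00,  1.31182691e-01,  1.48926162e+00, -2.84125341e-05,
        1.52300933e+00, -8.53549867e-02]), 'dq': array([ 4.82917815e-05,  7.20557681e-04, -7.34771918e-05, -1.25210225e-04,
       -6.28096344e-04, -3.50794823e-04]), 'joint_torque': array([-1.91366516e-04, -5.59834099e+01, -4.91764927e+01,  7.66480062e-02,
        3.51551094e-02, -1.14715745e-04]), 'tool_pos': array([ 0.16386228, -0.57659723,  0.2175843 ]), 'orientation': array([-1.32623727,  1.00393762, -1.00160414]), 'force': array([ 0.43151802,  0.21367852, -0.30318447]), 'wrist_torque': array([-0.02970573,  0.03563662, -0.03961233]), 'opening': 0.09310800406440477}
top [[412.2361157768197, 0.0, 256.4986638554029], [0.0, 412.2361157768197, 190.69219902512637], [0.0, 0.0, 1.0]] [[-0.00341419 -0.99971485 -0.02363386]
 [-0.99196187  0.00637533 -0.1263764 ]
 [ 0.12649104  0.02301242 -0.99170078]] [0.0779434  0.52744759 1.06879328] None
side [[361.72289892637923, 0.0, 252.81716811670674], [0.0, 361.72289892637923, 189.82414024555794], [0.0, 0.0, 1.0]] [[ 0.93625509 -0.35129958 -0.00387449]
 [-0.2718995  -0.71757244 -0.64121795]
 [ 0.22247937  0.60139704 -0.76734903]] [-0.46786973  0.25501616  0.79141024] None
wrist [[297.3186396354542, 0.0, 254.07002065716037], [0.0, 297.3186396354542, 187.6819256009328], [0.0, 0.0, 1.0]] None None [[ 9.99999579e-01  4.18701616e-04 -8.17037953e-04 -1.60509287e-04]
 [ 8.94619091e-04 -2.44529310e-01  9.69641489e-01 -1.65877217e-01]
 [ 2.06200732e-04 -9.69641811e-01 -2.44529581e-01  6.64608062e-02]
 [ 0.00000000e+00  0.00000000e+00  0.00000000e+00  1.00000000e+00]]
```

View images.

View pics/top0.png

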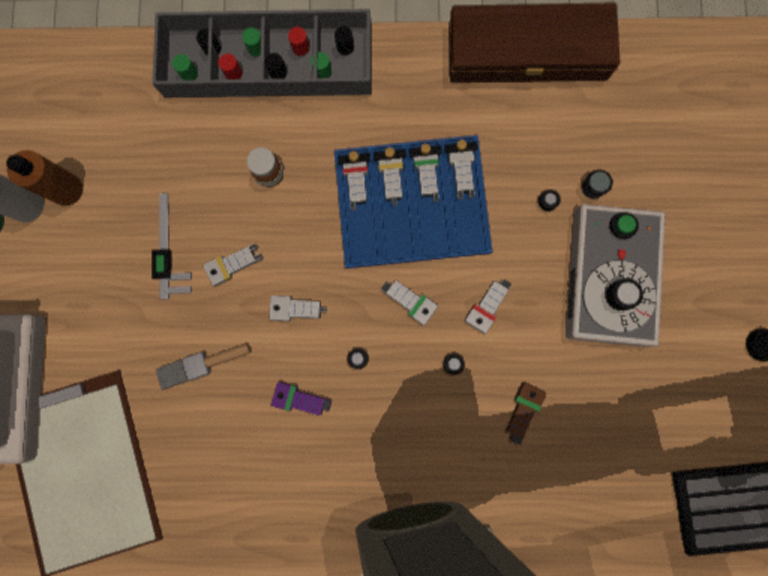

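View pics/side0.png

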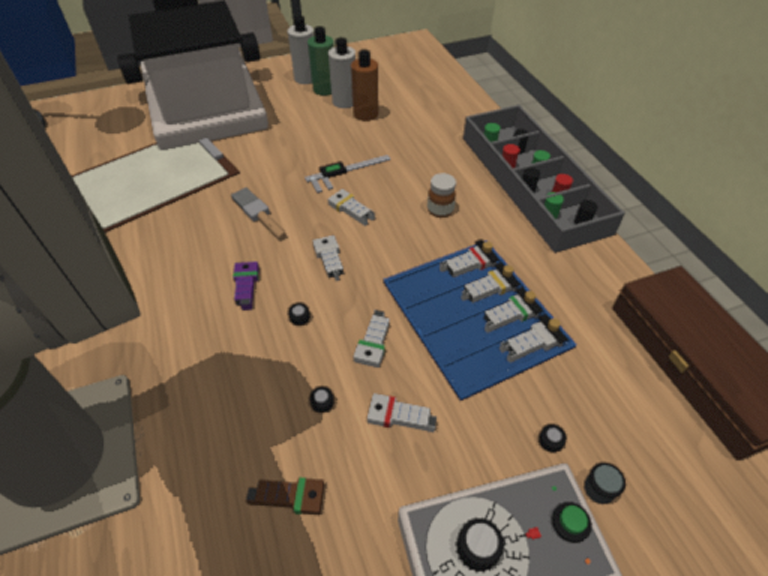

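```bash
cat >> h.py <<'E'
def comps(c,z,mask,amin,pr=True):
    mask=cv2.morphologyEx(mask,cv2.MORPH_CLOSE,np.ones((5,5)))
    cs,_=cv2.findContours(mask,cv2.RETR_EXTERNAL,cv2.CHAIN_APPROX_NONE); out=[]
    for q in cs:
        if cv2.contourArea(q)<amin: continue
        P=np.array([onz(c,*p[0],z)[:2] for p in q])
        (cx,cy),(w,h),a=cv2.minAreaRect((P*1000).astype(np.float32))
        m=q[:,0].mean(0)
        if pr: print('px',m.round(),'mm',round(cx),round(cy),'wh',round(w),round(h),'ang',round(a,1))
        out.append((m,cx,cy,w,h,a,P,q))
    return out
def hsv(c): return cv2.cvtColor(c['color'],cv2.COLOR_RGB2HSV)
def jaw(s):
    R=Ro.from_rotvec(s['orientation']).as_matrix(); return np.degrees(np.arctan2(R[1,0],R[0,0])), R[:,1], R[:,2]
E
python3 - <<'E'
from h import *
c=cam('top'); H=hsv(c)
print('jaw',jaw(c['s']))
print('tray');comps(c,.011,cv2.inRange(H,(100,120,40),(125,255,255)),2000)
print('white')
comps(c,.018,cv2.inRange(H,(0,0,140),(180,60,255)),60)
for n,lo,hi in (('red',(0,150,120),(6,255,255)),('yel',(22,120,120),(32,255,255)),('grn',(50,100,60),(75,255,255))):
    print(n);comps(c,.018,cv2.inRange(H,lo,hi),4)
save(c,'podtop.png',(370,130,450,235),5)
E
```

```text
jaw (np.float64(-74.1376542283894), array([-3.13141910e-04,  1.41636762e-03, -9.99998948e-01]), array([9.61921176e-01, 2.73326992e-01, 8.59137578e-05]))
tray
px [275. 135.] mm 690 26 wh 222 268 ang 5.4
white
px [ 56. 321.] mm 192 611 wh 280 196 ang 17.3
px [ 12. 263.] mm 349 742 wh 37 258 ang 89.7
px [195. 205.] mm 493 240 wh 87 41 ang 89.7
px [325. 205.] mm 494 -110 wh 42 88 ang 58.0
px [275. 201.] mm 504 29 wh 88 41 ang 52.7
px [152. 176.] mm 573 361 wh 40 88 ang 26.8
px [413. 183.] mm 550 -346 wh 149 243 ang 83.8
px [237. 120.] mm 726 132 wh 69 39 ang 0.0
px [261. 118.] mm 731 62 wh 67 39 ang 5.9
px [285. 115.] mm 738 -1 wh 69 36 ang 1.7
px [308. 113.] mm 745 -70 wh 68 42 ang 5.9
px [173. 106.] mm 768 308 wh 48 46 ang 89.3
red
px [322. 208.] mm 481 -102 wh 43 6 ang 57.2
px [414. 169.] mm 585 -353 wh 8 14 ang 87.1
px [236. 113.] mm 749 132 wh 5 39 ang 5.3
px [151.  41.] mm 964 377 wh 31 29 ang 1.6
px [198.  23.] mm 1016 244 wh 32 28 ang 89.0
yel
px [260. 110.] mm 756 65 wh 39 6 ang 89.4
grn
px [352. 269.] mm 321 -175 wh 44 8 ang 63.2
px [193. 265.] mm 333 245 wh 7 42 ang 74.6
px [278. 204.] mm 495 18 wh 5 41 ang 52.8
px [106. 175.] mm 576 490 wh 28 11 ang 2.4
px [418. 149.] mm 643 -364 wh 30 31 ang 87.1
px [284. 108.] mm 762 0 wh 5 42 ang 5.3
px [120.  42.] mm 964 465 wh 34 32 ang 27.4
px [213.  40.] mm 963 198 wh 31 33 ang 38.0
px [167.  24.] mm 1017 330 wh 34 32 ang 1.3
```

View pics/podtop.png

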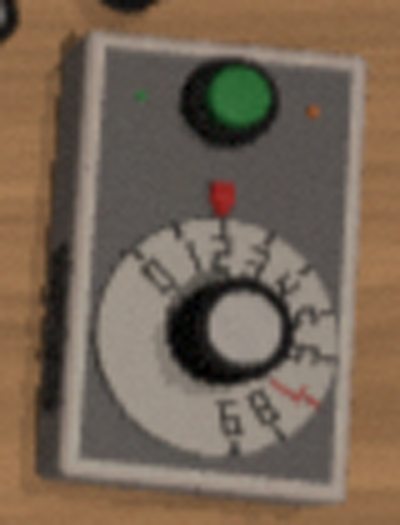

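The sleeve's pointer is on 2, with the button at about (240,95) in the crop. All four halves are there. The mates from left to right are red, yellow, green, white, and I start with the red half.

```bash
python3 -m inch '[[-0.2,0.04,0.06,0,-0.1],[-0.2,0.08,0.11,0,-0.2],[-0.2,0.12,0.165,0,-0.3],[-0.2,0.16,0.22,0,-0.4],[-0.2,0.2,0.275,0,-0.5],[-0.2,0.24,0.33,0,-0.6],[-0.2,0.29,0.39,0,-0.7],[-0.2,0.338,0.462,-0.04,-0.836]]'; python3 -m inch '[[-0.2,0,0,0,0]]'
python3 - <<'E'
from h import *
s=robot.read_state(); print(s['tool_pos'],jaw(s)[0],s['opening'],s['q'])
c=cam('wrist'); save(c,'w1.png',None,1.5)
E
```

```text
t: 1.2
tool_pos: [0.4601, -0.1749, 0.2017]
orientation: [-0.885, 1.607, -1.612]
force: [1.0, -0.9, -0.9]
opening: 0.0559
t: 1.32
tool_pos: [0.4609, -0.1709, 0.2]
orientation: [-0.888, 1.608, -1.608]
force: [-0.8, -0.5, 0.3]
opening: 0.0555
[ 0.46089475 -0.17089194  0.19998206] -122.08412440929084 0.055505163400313126 [-0.46099424 -0.15893692  1.80878597  0.00204977  1.49065376  1.66961366]
```

View pics/w1.png

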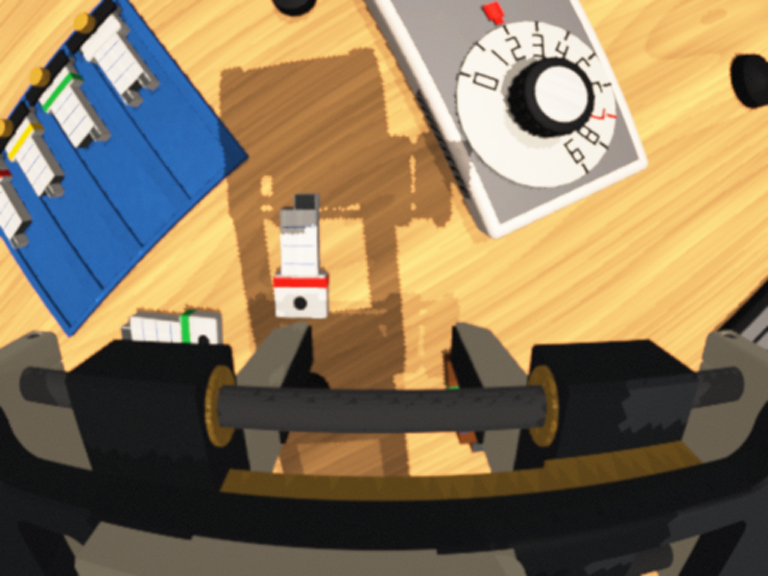

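```bash
python3 - <<'E'
from h import *
c=cam('wrist')
a=onz(c,300/1.5,318/1.5,.018);b=onz(c,298/1.5,210/1.5,.018)
d=(b-a)/np.linalg.norm(b-a);print(a,b,np.linalg.norm(b-a),'ang',np.degrees(np.arctan2(d[1],d[0])),'origin',a+.054*d)
H=hsv(c)
m=cv2.inRange(H,(0,0,120),(180,50,255)); m[225:]=0; m[:,:150]=0;m[:,240:]=0
comps(c,.018,m,100)
E
```

```text
[ 0.45186685 -0.08756828  0.018     ] [ 0.52694676 -0.13682927  0.018     ] 0.08979775698981571 ang -33.269450633337456 origin [ 0.49701625 -0.11719144  0.018     ]
px [199. 202.] mm 463 -94 wh 44 24 ang 58.2
px [198. 164.] mm 505 -121 wh 40 54 ang 57.9
```

```bash
python3 -m inch '[[-0.2,0.037,0.054,-0.04,0],[-0.2,0.037,0.054,-0.1,0],[-0.2,0.037,0.054,-0.15,0],[-0.2,0.037,0.054,-0.18,0],[-0.2,0.037,0.054,-0.193,0],[-0.2,0.037,0.054,-0.193,0],[1,0.037,0.054,-0.193,0],[1,0.037,0.054,-0.193,0]]' 40;  python3 -m inch '[[1,0,0,0,0],[1,0,0,0,0],[1,0,0,0.03,0],[1,0,0,0.05,0]]'
```

```text
t: 2.42
tool_pos: [0.4986, -0.121, 0.0104]
orientation: [-0.885, 1.603, -1.612]
force: [0.3, 0.2, -0.0]
opening: 0.0404
t: 2.92
tool_pos: [0.4986, -0.1209, 0.0613]
orientation: [-0.886, 1.602, -1.611]
force: [-0.2, -0.1, -1.6]
opening: 0.0294
```

```bash
python3 -m inch '[[1,0.01,0.05,0.04,0.13],[1,0.03,0.1,0.04,0.27],[1,0.06,0.15,0.04,0.4],[1,0.08,0.2,0.04,0.53],[1,0.1,0.239,0.04,0.655],[1,0.1,0.239,0.04,0.655],[1,0.1,0.239,0.04,0.655]]'; python3 - <<'E'
from h import *
c=cam('wrist');s=c['s']; print(s['tool_pos'],jaw(s)[0],s['opening'],s['q']);save(c,'w2.png',None,1.5)
E
```

```text
t: 3.8
tool_pos: [0.5981, 0.118, 0.1007]
orientation: [-1.248, 1.136, -1.14]
force: [0.4, 0.2, -1.7]
opening: 0.0293
[0.59807754 0.11797705 0.10065431] -84.53400844053716 0.029322547937911295 [1.09995707e-01 2.33472333e-01 1.59209226e+00 1.12587401e-03
 1.31071015e+00 1.58510893e+00]
```

View pics/w2.png

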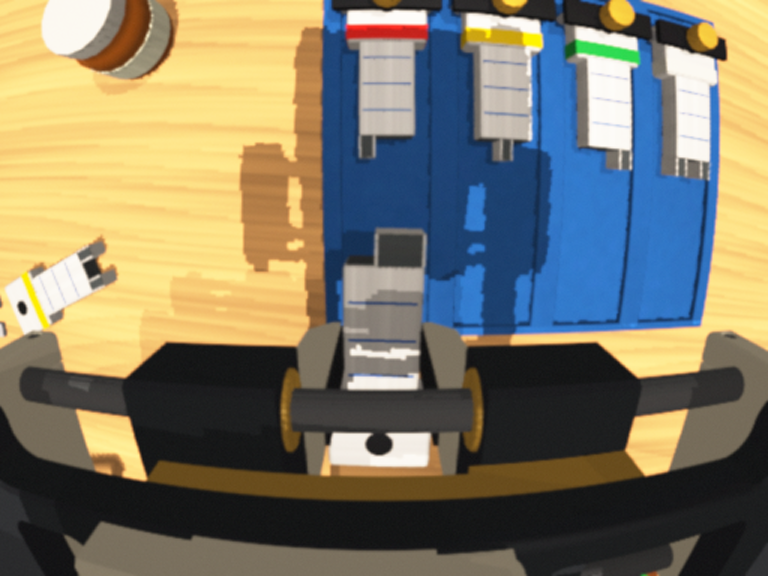

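```bash
cat > mates.py <<'E'
from h import *
c=cam('wrist');g=cv2.cvtColor(c['color'],cv2.COLOR_RGB2HSV)
m=cv2.inRange(g,(0,0,90),(180,60,255)); m[112:]=0
# shank part of each mate: white blob contour on z=24mm
for r in comps(c,.024,m,200,False):
    P=r[6]; 
    if not 0.6<P[:,0].mean()<0.85 or abs(P[:,1].mean())>.2: continue
    t=np.radians(5.4); u=np.array([np.cos(t),np.sin(t)]); n=np.array([-u[1],u[0]])
    A=P@u; B=P@n
    k=[(round(x*1000),) + tuple((1000*np.array([B[abs(A-x)<.0025].min(),B[abs(A-x)<.0025].max()])).round(1)) for x in np.arange(A.min()+.01,A.min()+.05,.008)]
    print(r[0].round(),'Amin',A.min().round(4),k)
E
python3 mates.py; python3 - <<'E'
from h import *
c=cam('wrist');k=1.5
for z in (.024,):
  print([onz(c,u/k,v/k,z)[:2].round(4).tolist() for u,v in ((359,130),(414,130),(363,50),(415,50),(362,135),(410,136))])
z=c['s']['tool_pos'][2]+.008
print('held',[onz(c,u/k,v/k,z)[:2].round(4).tolist() for u,v in ((344,266),(426,266),(376,230),(425,230),(331,465),(429,465))])
print('tray edge', [onz(c,u/k,v/k,.011)[:2].round(4).tolist() for u,v in ((324,30),(326,320),(717,60),(703,325))])
E
```

```text
[402.  71.] Amin 0.6818 [(692, np.float64(-88.2), np.float64(-51.7)), (700, np.float64(-88.0), np.float64(-50.6)), (708, np.float64(-87.9), np.float64(-50.6)), (716, np.float64(-88.0), np.float64(-50.7)), (724, np.float64(-88.2), np.float64(-50.8)), (732, np.float64(-88.4), np.float64(-51.0))]
[334.  63.] Amin 0.6814 [(691, np.float64(-20.0), np.float64(11.2)), (699, np.float64(-21.7), np.float64(11.2)), (707, np.float64(-21.7), np.float64(11.2)), (715, np.float64(-21.7), np.float64(11.2)), (723, np.float64(-21.9), np.float64(11.1)), (731, np.float64(-21.2), np.float64(11.0))]
[457.  69.] Amin 0.6856 [(696, np.float64(-153.4), np.float64(-112.4)), (704, np.float64(-153.1), np.float64(-112.3)), (712, np.float64(-153.0), np.float64(-112.2)), (720, np.float64(-153.0), np.float64(-112.3)), (728, np.float64(-153.2), np.float64(-112.4)), (736, np.float64(-153.5), np.float64(-112.7))]
[254.  63.] Amin 0.6808 [(691, np.float64(44.8), np.float64(73.9)), (699, np.float64(44.0), np.float64(73.9)), (707, np.float64(44.0), np.float64(73.9)), (715, np.float64(44.0), np.float64(73.9)), (723, np.float64(44.0), np.float64(73.9)), (731, np.float64(44.0), np.float64(74.0))]
[[0.6861, 0.1377], [0.689, 0.1082], [0.7315, 0.1399], [0.7343, 0.1118], [0.6835, 0.1358], [0.6854, 0.11]]
held [[0.629, 0.1337], [0.6318, 0.104], [0.6432, 0.1233], [0.6449, 0.1059], [0.5403, 0.1337], [0.5444, 0.0912]]
tray edge [[0.7463, 0.1646], [0.5733, 0.1488], [0.7835, -0.1036], [0.59, -0.1242]]Traceback (most recent call last):
  File "mates.py", line 10, in <module>
    k=[(round(x*1000),) + tuple((1000*np.array([B[abs(A-x)<.0025].min(),B[abs(A-x)<.0025].max()])).round(1)) for x in np.arange(A.min()+.01,A.min()+.05,.008)]
                                                ~~~~~~~~~~~~~~~~~~~~~^^
    return umr_minimum(a, axis, None, out, keepdims, initial, where)
ValueError: zero-size array to reduction operation minimum which has no identity
```

```bash
python3 -m inch '[[1,0.0165,0.0006,-0.03,0],[1,0.0165,0.0006,-0.06,0],[1,0.0165,0.0006,-0.074,0],[1,0.0165,0.0006,-0.074,0],[1,0.0165,0.0006,-0.074,0]]'; python3 - <<'E'
from h import *
c=cam('wrist');s=c['s']; print(s['tool_pos'],jaw(s)[0],s['opening'],s['force']);save(c,'w3.png',(190,20,340,250),3.5 if 0 else 2.6)
E
```

```text
t: 4.58
tool_pos: [0.6156, 0.1175, 0.0286]
orientation: [-1.245, 1.135, -1.143]
force: [0.5, 0.5, -1.8]
opening: 0.0295
[0.61564985 0.11754676 0.02860228] -84.64401851520421 0.029500596958712315 [ 0.46005405  0.51677106 -1.83175151]
```

View pics/w3.png

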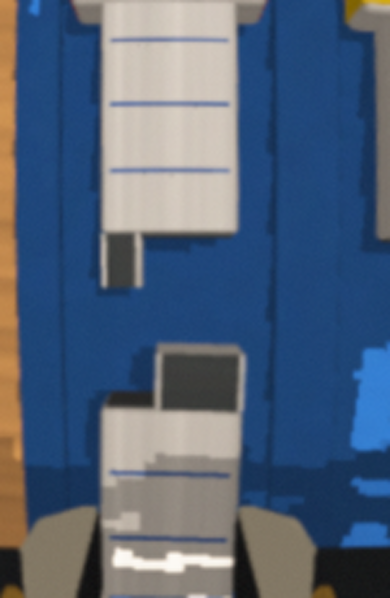

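```bash
cat > ab.py <<'E'
from h import *
t=np.radians(5.4); u=np.array([np.cos(t),np.sin(t)]); n=np.array([-u[1],u[0]])
def ab(p): p=np.array(p)[:2]; return round(float(p@u*1000),1),round(float(p@n*1000),1)
def w(A,B): return (A*u+B*n).round(1)   # mm tray axes -> world
E
python3 - <<'E'
from ab import *
c=cam('wrist');s=c['s'];k=2.6
f=lambda u,v,z: ab(onz(c,u/k+190,v/k+20,z))
print('tcp',ab(s['tool_pos']))
print('mate',[f(*p,.024) for p in((101,232),(238,232),(103,20),(236,20),(103,285),(142,285))])
z=s['tool_pos'][2]+.008
print('held',[f(*p,z) for p in((102,410),(240,410),(104,540),(235,540),(158,345),(244,345))])
E
```

```text
tcp (624.3, 59.1)
mate [(693.8, 73.6), (693.8, 43.5), (742.5, 73.3), (742.5, 43.8), (682.0, 73.3), (681.9, 64.6)]
held [(656.4, 72.8), (656.4, 43.8), (627.2, 73.0), (627.2, 44.2), (670.1, 61.0), (670.1, 43.2)]
```

```bash
python3 -m inch '[[1,0,0.0003,-0.006,0],[1,0,0.0003,-0.011,0],[1,0,0.0003,-0.012,0],[1,0.008,0.001,-0.012,0],[1,0.016,0.0018,-0.012,0],[1,0.02,0.0022,-0.012,0]]';python3 -m inch '[[1,0.003,0.0003,0,0],[1,0.005,0.0005,0,0],[1,0.006,0.0006,0,0]]'
python3 - <<'E'
from ab import *
s=robot.read_state();print(ab(s['tool_pos']),s['tool_pos'],s['force'])
E
```

```text
t: 5.42
tool_pos: [0.6363, 0.1201, 0.0173]
orientation: [-1.244, 1.134, -1.143]
force: [-4.8, -0.8, 3.4]
opening: 0.029
t: 5.8
tool_pos: [0.6408, 0.1205, 0.0171]
orientation: [-1.247, 1.136, -1.141]
force: [-13.2, -1.6, 12.4]
opening: 0.0296
(649.3, 59.6) [0.64076652 0.1204833  0.01714369] [-13.15865003  -1.59905655  12.44146581]
```

```bash
python3 - <<'E'
from h import *
c=cam('wrist');save(c,'w4.png',(190,20,340,250),2.6)
E
```

```text
(no output)
```

View pics/w4.png

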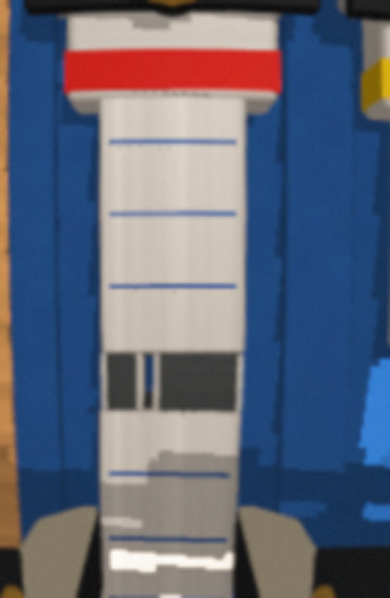

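```bash
python3 - <<'E'
from ab import *
c=cam('wrist');k=2.6
f=lambda u,v,z: ab(onz(c,u/k+190,v/k+20,z))
print([f(*p,.024) for p in((100,352),(245,352),(102,410),(239,410),(105,538),(235,540))])
E
python3 -m inch '[[0.5,0,0,0,0],[0.1,0,0,0,0],[0.1,0,0,0,0],[0.1,0,0,0.03,0],[0.1,0,0,0.08,0],[0.1,-0.03,0,0.1,0],[0.1,-0.03,0,0.1,0]]'
python3 - <<'E'
from ab import *
c=cam('wrist');s=c['s'];print(s['tool_pos'],jaw(s)[0],ab(s['tool_pos']));save(c,'w5.png',None,1.5)
c=cam('top');H=hsv(c);m=cv2.inRange(H,(0,0,140),(180,60,255)); save(c,'t5.png',None,1.5)
for r in comps(c,.018,m,60,False):
    if 400<r[1]<800 and abs(r[2])<450: print([round(float(x)) for x in r[1:6]])
E
```

```text
[(693.5, 73.6), (693.5, 43.5), (681.1, 73.4), (681.1, 44.5), (652.2, 73.4), (651.7, 44.6)]
t: 6.78
tool_pos: [0.6113, 0.1208, 0.1195]
orientation: [-1.244, 1.134, -1.142]
force: [0.6, 0.1, -0.3]
opening: 0.042
[0.61125849 0.12084073 0.11946459] -84.59252491942614 (619.9, 62.8)
[490, 11, 42, 42, 56]
[573, 361, 40, 89, 27]
[550, -346, 150, 243, 84]
[738, -1, 69, 36, 2]
[744, -70, 67, 42, 6]
[768, 319, 47, 25, 1]
```

View pics/w5.png

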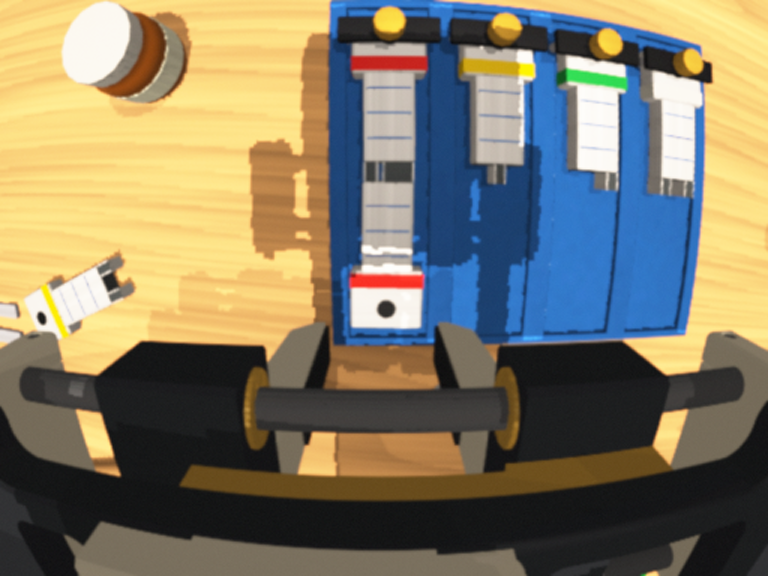

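```bash
python3 -m inch '[[0.1,-0.03,-0.025,0.01,0.15],[-0.2,-0.06,-0.05,0.01,0.3],[-0.2,-0.09,-0.08,0.01,0.45],[-0.2,-0.131,-0.124,0.01,0.6],[-0.2,-0.131,-0.124,0.01,0.75],[-0.2,-0.131,-0.124,0.01,0.825],[-0.2,-0.131,-0.124,0.01,0.825],[-0.2,-0.131,-0.124,0.01,0.825]]'
cat > look.py <<'E'
# find loose half ahead of the fingers: python3 look.py ang_deg(expected fracture direction) file
from ab import *
import sys
c=cam('wrist');s=c['s'];tp=s['tool_pos'];print('tcp',tp.round(4),'jaw',jaw(s)[0].round(2))
t0=np.radians(float(sys.argv[1]))
g=hsv(c); m=cv2.inRange(g,(0,0,100),(180,55,255)); m[225:]=0
for r in comps(c,.018,m,60,False):
    q=np.hypot(r[1]/1000-tp[0],r[2]/1000-tp[1])
    if q<.16: print('px',r[0].round(),[round(float(x),1) for x in r[1:6]])
    if len(sys.argv)>2 and q<.16:
        d=np.array([np.cos(t0),np.sin(t0)]);e=np.array([-d[1],d[0]])
        print('   along',(r[6]@d*1000).min().round(1),(r[6]@d*1000).max().round(1),'across',(r[6]@e*1000).min().round(1),(r[6]@e*1000).max().round(1))
save(c,(sys.argv[2] if len(sys.argv)>2 else 'look')+'.png',None,1.5)
E
python3 look.py 52.7 w6
```

```text
t: 7.88
tool_pos: [0.4797, -0.0035, 0.126]
orientation: [-1.504, 0.511, -0.511]
force: [-0.4, -0.4, 0.1]
opening: 0.0559
tcp [ 0.4797 -0.0035  0.126 ] jaw -37.43
px [252. 179.] [481.7, 3.2, 24.3, 42.3, 53.4]
   along 282.1 306.3 across -402.4 -360.0
px [109. 136.] [395.2, 126.2, 20.8, 21.5, 8.4]
   along 329.6 350.8 across -249.3 -227.8
px [251. 125.] [514.6, 46.9, 65.0, 40.9, 52.3]
   along 316.6 381.7 across -401.2 -360.2
```

View pics/w6.png

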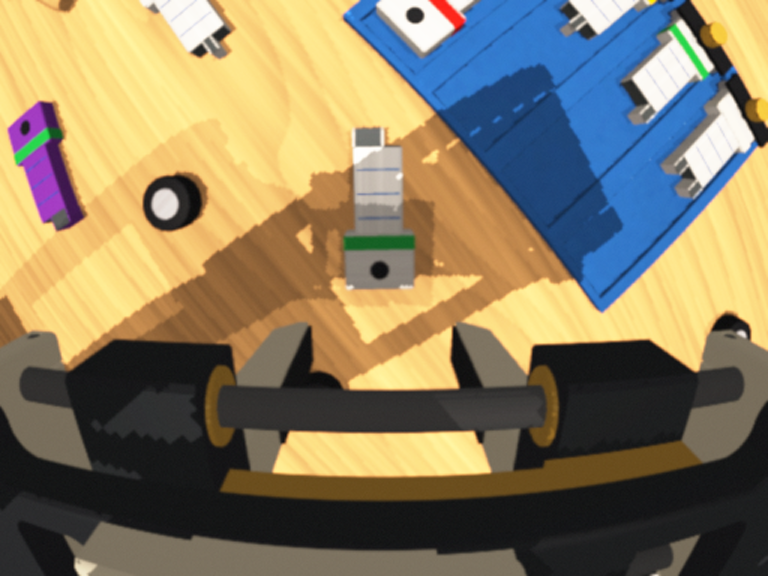

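```bash
python3 -m inch '[[-0.2,0.027,0.04,-0.04,0],[-0.2,0.027,0.04,-0.09,0],[-0.2,0.027,0.04,-0.116,0],[-0.2,0.027,0.04,-0.116,0],[-0.2,0.027,0.04,-0.116,0],[-0.2,0.027,0.04,-0.116,0],[1,0.027,0.04,-0.116,0],[1,0.027,0.04,-0.116,0]]';  python3 -m inch '[[1,0,0,0,0],[1,0,0,0,0],[1,0,0,0.03,0],[1,0,0,0.07,0]]'
```

```text
t: 8.93
tool_pos: [0.5073, 0.0365, 0.0109]
orientation: [-1.504, 0.51, -0.512]
force: [0.2, 0.4, 0.5]
opening: 0.0403
t: 9.43
tool_pos: [0.5055, 0.0366, 0.08]
orientation: [-1.505, 0.513, -0.509]
force: [0.5, -0.4, -0.7]
opening: 0.0291
```

```bash
python3 -m inch '[[1,0.02,-0.01,0,-0.16],[1,0.04,-0.02,0,-0.32],[1,0.06,-0.03,0,-0.48],[1,0.09,-0.04,0,-0.64],[1,0.1186,-0.05,0,-0.824],[1,0.1186,-0.0503,0,-0.824],[1,0.1186,-0.0503,-0.03,-0.824],[1,0.1186,-0.0503,-0.05,-0.824]]';python3 -m inch '[[1,0,0,0,0],[1,0,0,0,0]]'; cat > fit.py <<'E'
# edges of mate shank and held shank, in tray axes, by intensity profile on blue
from ab import *
import sys
B0=float(sys.argv[1]); c=cam('wrist');s=c['s'];tp=s['tool_pos'];A0,Bt=ab(tp);print('tcp',(A0,Bt),tp[2].round(4),'jaw',jaw(s)[0].round(2),'F',s['force'].round(1),s['opening'].round(4))
S=hsv(c)[:,:,1].astype(np.float32)
def prof(p0,p1,z):
    P=np.linspace(p0,p1,400); uv=np.array([proj(c,[*(q@np.array([u,n])/1000),z]) for q in P],np.float32)
    v=cv2.remap(S,uv[None,:,0],uv[None,:,1],cv2.INTER_LINEAR)[0]; return P,cv2.GaussianBlur(v[None],(1,9),0)[0]
for name,As,z in (('mate',(700,710,720,730),.024),('held',(A0+18,A0+24,A0+30),tp[2]+.0075)):
    for A in As:
        P,v=prof((A,B0-24),(A,B0+24),z); on=P[v<110][:,1]; print(name,round(A),on.min().round(1),on.max().round(1),'mid',((on.min()+on.max())/2).round(2))
save(c,sys.argv[2]+'.png',(int(sys.argv[3]),20,int(sys.argv[3])+150,250),2.6) if len(sys.argv)>2 else 0
E
python3 fit.py -73 w7 190
```

```text
t: 10.42
tool_pos: [0.6224, -0.0133, 0.0281]
orientation: [-1.249, 1.14, -1.135]
force: [0.1, -0.3, -1.0]
opening: 0.0292
t: 10.68
tool_pos: [0.6223, -0.0131, 0.0285]
orientation: [-1.249, 1.139, -1.134]
force: [0.3, -0.5, -1.0]
opening: 0.0292Traceback (most recent call last):
  File "fit.py", line 4, in <module>
    B0=float(sys.argv[1]); c=cam('wrist');s=c['s'];tp=s['tool_pos'];A0,Bt=ab(tp);print('tcp',(A0,Bt),tp[2].round(4),'jaw',jaw(s)[0].round(2),'F',s['force'].round(1),s['opening'].round(4))
                                                                                                                                                                     ^^^^^^^^^^^^^^^^^^
AttributeError: 'float' object has no attribute 'round'
```

```bash
sed -i "s/s\['opening'\].round(4)/s['opening']/" fit.py; python3 fit.py -73 w7 190
```

```text
tcp (618.9, -71.8) 0.0291 jaw -84.46 F [ 0.5  0.5 -2.1] 0.029277958397487962
mate 700 -88.6 -57.9 mid -73.24
mate 710 -88.5 -57.9 mid -73.18
mate 720 -88.5 -57.9 mid -73.18
mate 730 -88.5 -57.8 mid -73.12
held 637 -86.7 -56.1 mid -71.38
held 643 -86.7 -56.1 mid -71.38
held 649 -86.3 -55.9 mid -71.08
```

View pics/w7.png

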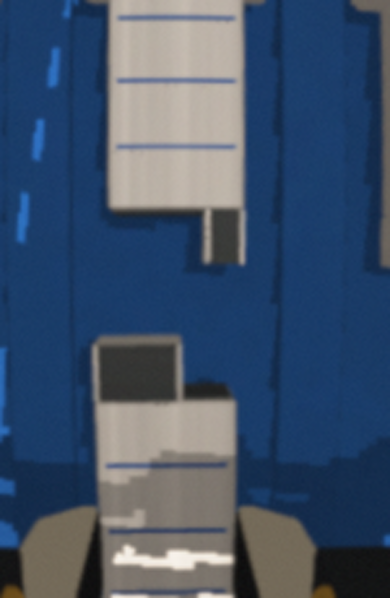

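```bash
python3 -m inch '[[1,0.0002,-0.0019,-0.004,-0.002],[1,0.0002,-0.0019,-0.012,-0.002],[1,0.0002,-0.0019,-0.012,-0.002],[1,0.008,-0.0012,-0.012,-0.002],[1,0.016,-0.0004,-0.012,-0.002],[1,0.02,0,-0.012,-0.002],[1,0.023,0.0003,-0.012,-0.002]]';python3 -m inch '[[1,0.003,0.0003,0,0],[1,0.005,0.0005,0,0],[1,0.006,0.0006,0,0]]'; python3 fit.py -73 w8 190
```

```text
t: 11.65
tool_pos: [0.6462, -0.0131, 0.0173]
orientation: [-1.247, 1.14, -1.137]
force: [-3.9, -1.2, 3.6]
opening: 0.0295
t: 12.02
tool_pos: [0.6517, -0.0125, 0.0171]
orientation: [-1.248, 1.141, -1.136]
force: [-7.4, -0.7, 6.2]
opening: 0.0294
tcp (647.6, -73.8) 0.0171 jaw -84.59 F [-7.4 -0.7  6.2] 0.029401136623500048
mate 700 -88.6 -58.0 mid -73.3
mate 710 -88.5 -58.0 mid -73.24
mate 720 -88.5 -57.9 mid -73.18
mate 730 -88.6 -58.0 mid -73.3
held 666 -88.7 -58.1 mid -73.42
held 672 -88.7 -58.0 mid -73.36
held 678 -88.6 -58.0 mid -73.3
```

```bash
python3 -m inch '[[1,0.002,0.0002,0,0],[1,0.003,0.0003,0,0],[1,0.003,0.0003,0,0]]'; cat > gap.py <<'E'
from ab import *
import sys
B0=float(sys.argv[1]); c=cam('wrist');s=c['s'];print('tcp',ab(s['tool_pos']),s['tool_pos'][2].round(4),s['force'].round(1))
I=c['color'].astype(np.float32)
for b in (-10,-3,0,3,10):
    P=np.linspace((660,B0+b),(710,B0+b),201)
    uv=np.array([proj(c,[*(q@np.array([u,n])/1000),.024]) for q in P],np.float32)
    v=cv2.remap(I,uv[None,:,0],uv[None,:,1],cv2.INTER_LINEAR)[0]
    m=v.max(1); hi=np.percentile(m,80); d=P[m<0.62*hi][:,0]; d=d[(d>668)&(d<702)]
    bl=P[(v[:,2]>v[:,0]*1.5)][:,0]
    print(b,'dark',d.min() if len(d) else None,d.max() if len(d) else None,'n',len(d)*.25,'blue',len(bl)*.25)
E
python3 gap.py -73.3
```

```text
t: 12.45
tool_pos: [0.652, -0.0122, 0.0166]
orientation: [-1.252, 1.145, -1.133]
force: [-15.5, -0.7, 12.7]
opening: 0.0295
tcp (648.0, -73.5) 0.0166 [-15.5  -0.7  12.7]
-10 dark 668.25 693.5 n 12.5 blue 0.0
-3 dark 668.25 668.5 n 0.5 blue 0.0
0 dark 668.25 693.5 n 12.5 blue 0.0
3 dark 668.25 693.5 n 12.25 blue 0.0
10 dark 681.75 693.5 n 12.0 blue 0.0
```

```bash
python3 -m inch '[[0.5,0,0,0,0],[0.1,0,0,0,0],[0.1,0,0,0,0],[0.1,0,0,0.03,0],[0.1,0,0,0.08,0],[0.1,-0.03,0,0.105,0]]'; python3 -m inch '[[0.1,-0.03,0.02,0,0.18],[-0.2,-0.05,0.04,0,0.36],[-0.2,-0.07,0.07,0,0.54],[-0.2,-0.09,0.1,0,0.72],[-0.2,-0.11,0.13,0,0.9],[-0.2,-0.129,0.16,0,1.08],[-0.2,-0.129,0.177,0,1.26],[-0.2,-0.129,0.177,0,1.471]]';  python3 -m inch '[[-0.2,0,0,0,0.02],[-0.2,0,0,0,0.02]]'; python3 look.py -90.3 w9
```

```text
t: 13.25
tool_pos: [0.6247, -0.0124, 0.1251]
orientation: [-1.249, 1.14, -1.137]
force: [0.6, -0.2, -0.4]
opening: 0.0418
t: 14.25
tool_pos: [0.4956, 0.166, 0.1252]
orientation: [-1.569, 0.019, -0.013]
force: [0.3, -0.3, -0.8]
opening: 0.0558
t: 14.5
tool_pos: [0.4957, 0.166, 0.1252]
orientation: [-1.569, 0.006, -0.001]
force: [-0.4, -1.0, 0.1]
opening: 0.0554
tcp [0.4957 0.166  0.1252] jaw -0.23
px [158. 222.] [396.1, 129.8, 17.7, 5.5, 1.4]
   along -134.6 -128.8 across 386.6 404.3
px [352. 218.] [594.3, 134.5, 16.2, 31.2, 88.2]
   along -145.7 -129.1 across 578.1 609.0
px [247. 109.] [489.0, 234.2, 100.6, 43.6, 89.6]
   along -287.1 -186.4 across 466.0 509.6
```

View pics/w9.png

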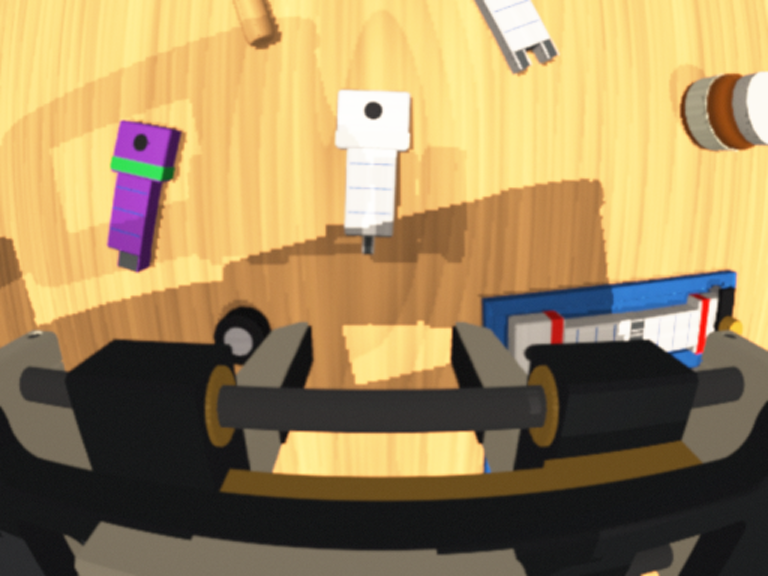

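```bash
python3 -m inch '[[-0.2,-0.0067,0.05,-0.02,0],[-0.2,-0.0067,0.065,-0.07,0],[-0.2,-0.0067,0.065,-0.115,0],[-0.2,-0.0067,0.065,-0.115,0],[-0.2,-0.0067,0.065,-0.115,0],[-0.2,-0.0067,0.065,-0.115,0],[1,-0.0067,0.065,-0.115,0],[1,-0.0067,0.065,-0.115,0]]';  python3 -m inch '[[1,0,0,0,0],[1,0,0,0,0],[1,0,0,0.03,0],[1,0,0,0.07,0]]'
```

```text
t: 15.55
tool_pos: [0.4897, 0.231, 0.0112]
orientation: [-1.568, 0.005, -0.002]
force: [-0.4, 0.9, -0.2]
opening: 0.0402
t: 16.05
tool_pos: [0.4881, 0.2305, 0.0803]
orientation: [-1.57, 0.008, 0.001]
force: [0.1, -0.0, -1.6]
opening: 0.0294
```

```bash
python3 -m inch '[[1,0.01,-0.03,0.02,0.18],[1,0.03,-0.07,0.02,0.36],[1,0.05,-0.11,0.02,0.54],[1,0.07,-0.15,0.02,0.72],[1,0.09,-0.19,0.02,0.9],[1,0.11,-0.23,0.02,1.08],[1,0.13,-0.27,0.02,1.26],[1,0.144,-0.31,0.02,1.44]]'; python3 -m inch '[[1,0,0,0,0.18],[1,0,0,0,0.23],[1,0,0,0,0.23],[1,0,0,0,0.23]]';python3 - <<'E'
from ab import *
s=robot.read_state();print(s['tool_pos'],ab(s['tool_pos']),jaw(s)[0],s['q'],s['opening'],(w(622,-139.2)/1000-s['tool_pos'][:2]).round(4))
E
```

```text
t: 17.05
tool_pos: [0.6325, -0.0808, 0.0998]
orientation: [-1.27, -1.11, 1.118]
force: [0.7, -0.1, -1.5]
opening: 0.0293
t: 17.55
tool_pos: [0.6323, -0.0806, 0.0995]
orientation: [-1.163, -1.278, 1.287]
force: [0.9, 1.0, -1.1]
opening: 0.0297
[ 0.63233445 -0.08063761  0.09951632] (621.9, -139.8) 95.70725229090893 [-0.20394279  0.31175448  1.50107307 -0.00572592  1.32918857 -1.87297294] 0.029691339800086276 [-0.      0.0006]
```

```bash
python3 -m inch '[[1,0,0.0006,-0.04,-0.005],[1,0,0.0006,-0.07,-0.005],[1,0,0.0006,-0.082,-0.005],[1,0,0.0006,-0.082,-0.005],[0.3,0,0.0006,-0.082,-0.005],[0.1,0,0.0006,-0.082,-0.005],[0.1,0,0.0006,-0.082,-0.005]]'; python3 -m inch '[[0.1,0,0,0.04,0],[0.1,0,0,0.08,0],[0.1,0,0,0.08,0]]'
python3 -m inch '[[0.1,-0.01,0,0,-0.18],[0.1,-0.02,0,0,-0.36],[0.1,-0.03,0,0,-0.54],[0.1,-0.04,0,0,-0.72],[0.1,-0.05,0,0,-0.9],[0.1,-0.05,0,0,-1.08],[0.1,-0.05,0,0,-1.26],[0.1,-0.05,0,0,-1.44]]'
python3 -m inch '[[0.1,0,0,0,-0.18],[0.1,0,0,0,-0.36],[0.1,0,0,0,-0.54],[0.1,0,0,0,-0.72],[0.1,0,0,0,-0.9],[0.1,0,0,0,-1.08],[0.1,0,0,0,-1.26],[0.1,0,0,0,-1.44]]'
python3 -m inch '[[0.1,0,0,0,-0.18],[0.1,0,0,0,-0.24],[0.1,0,0,0,-0.24]]'
python3 look.py 5.4 w10
```

```text
t: 18.42
tool_pos: [0.6325, -0.0801, 0.0177]
orientation: [-1.166, -1.275, 1.283]
force: [0.7, -0.2, 0.3]
opening: 0.0414
t: 18.8
tool_pos: [0.6356, -0.0807, 0.1026]
orientation: [-1.173, -1.279, 1.281]
force: [-0.7, -0.6, -0.4]
opening: 0.0419
t: 19.8
tool_pos: [0.5849, -0.0806, 0.1013]
orientation: [-1.57, -0.165, 0.179]
force: [0.0, 0.0, 0.4]
opening: 0.0422
t: 20.8
tool_pos: [0.5842, -0.0805, 0.1]
orientation: [-1.352, 0.962, -0.942]
force: [-0.1, 0.0, 1.0]
opening: 0.0417
t: 21.18
tool_pos: [0.5835, -0.0804, 0.0988]
orientation: [-1.256, 1.143, -1.121]
force: [1.1, -1.3, -0.5]
opening: 0.0419
tcp [ 0.5835 -0.0804  0.0988] jaw -84.04
px [184. 156.] [608.4, -16.3, 26.5, 46.4, 5.7]
   along 590.9 617.6 across -96.6 -50.3
px [253. 148.] [619.6, -83.5, 73.2, 108.8, 68.7]
   along 564.1 669.3 across -161.6 -84.3
px [262.  34.] [719.4, -71.8, 58.6, 31.1, 5.5]
   along 680.2 738.8 across -154.8 -123.6
px [183.  69.] [688.0, -11.3, 116.2, 44.7, 2.8]
   along 626.5 742.9 across -95.9 -51.0
```

View pics/w10.png

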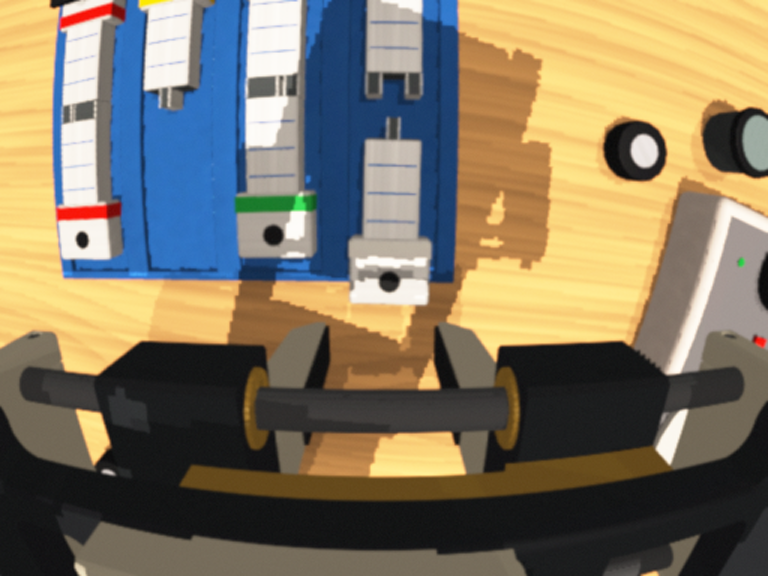

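```bash
python3 -m inch '[[0.1,0.0488,0.0004,-0.03,-0.01],[0.1,0.0488,0.0004,-0.06,-0.01],[0.1,0.0488,0.0004,-0.079,-0.01],[0.1,0.0488,0.0004,-0.079,-0.01],[1,0.0488,0.0004,-0.079,-0.01],[1,0.0488,0.0004,-0.079,-0.01],[1,0.0488,0.0004,-0.079,-0.01]]'; python3 fit.py -139.2 w11 190
```

```text
t: 22.1
tool_pos: [0.6337, -0.0803, 0.0221]
orientation: [-1.25, 1.147, -1.13]
force: [-0.3, 0.4, 6.3]
opening: 0.029
tcp (623.4, -139.6) 0.0221 jaw -84.54 F [-0.3  0.4  6.3] 0.029048246872925208
mate 700 -154.7 -124.0 mid -139.32
mate 710 -154.5 -124.0 mid -139.26
mate 720 -154.7 -124.0 mid -139.32
mate 730 -154.5 -123.9 mid -139.2
held 641 -154.7 -124.8 mid -139.74
held 647 -154.8 -124.8 mid -139.8
held 653 -154.7 -125.1 mid -139.86
```

View pics/w11.png

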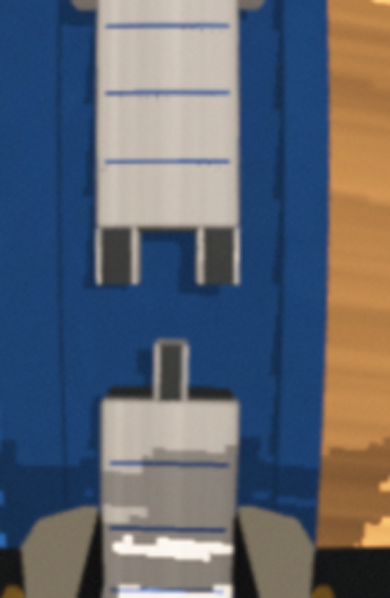

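```bash
python3 -m inch '[[1,0.005,0.001,0,0],[1,0.01,0.0015,0,0],[1,0.0155,0.002,0,0],[1,0.0155,0.002,0,0],[0.6,0.0155,0.002,0,0],[0.3,0.0155,0.002,0,0],[0.3,0.0155,0.002,-0.002,0],[1,0.0155,0.002,-0.004,0]]';python3 -m inch '[[1,0,0,0,0],[1,0,0,0,0]]'; python3 fit.py -139.2; python3 gap.py -139.3
```

```text
t: 23.15
tool_pos: [0.6493, -0.0784, 0.0189]
orientation: [-1.25, 1.147, -1.13]
force: [-7.3, 1.2, 16.8]
opening: 0.0291
t: 23.4
tool_pos: [0.6494, -0.0784, 0.019]
orientation: [-1.25, 1.147, -1.13]
force: [-1.5, -0.1, 2.5]
opening: 0.0295
tcp (639.1, -139.2) 0.019 jaw -84.55 F [-1.5 -0.1  2.5] 0.029478690843485145
mate 700 -154.5 -124.1 mid -139.32
mate 710 -154.5 -124.0 mid -139.26
mate 720 -154.5 -124.1 mid -139.32
mate 730 -154.5 -124.0 mid -139.26
held 657 -154.4 -124.2 mid -139.32
held 663 -154.4 -124.3 mid -139.38
held 669 -154.4 -124.3 mid -139.38
tcp (639.1, -139.2) 0.019 [-1.2 -0.7  3. ]
-10 dark 672.0 693.75 n 22.0 blue 6.75
-3 dark 684.75 693.75 n 9.25 blue 7.0
0 dark 672.0 693.75 n 21.25 blue 7.25
3 dark 684.5 693.75 n 9.5 blue 8.25
10 dark 672.25 693.75 n 21.75 blue 6.75
```

```bash
python3 -m inch '[[1,0.004,0.0004,0,0],[1,0.008,0.0008,0,0],[1,0.01,0.001,0,0],[1,0.012,0.0011,0,0],[1,0.0135,0.0013,0,0],[1,0.0135,0.0013,0,0]]'; python3 gap.py -139.3
```

```text
t: 24.25
tool_pos: [0.6594, -0.0775, 0.0189]
orientation: [-1.255, 1.153, -1.126]
force: [-22.2, -1.8, 17.8]
opening: 0.0293
tcp (649.2, -139.2) 0.0189 [-22.2  -1.8  17.8]
-10 dark 668.25 693.75 n 12.75 blue 0.0
-3 dark 668.25 668.5 n 0.5 blue 0.0
0 dark 668.25 693.75 n 12.75 blue 0.0
3 dark 668.25 668.5 n 0.5 blue 0.0
10 dark 682.0 693.75 n 12.0 blue 0.0
```

```bash
python3 -m inch '[[0.5,0,0,0,0],[0.1,0,0,0,0],[0.1,0,0,0,0],[0.1,0,0,0.03,0],[0.1,0,0,0.08,0],[0.1,-0.03,0.02,0.105,0.18],[0.1,-0.03,0.06,0.105,0.36]]'; python3 -m inch '[[0.1,0,0.04,0,0.18],[-0.2,0,0.08,0,0.36],[-0.2,0,0.12,0,0.54],[-0.2,0,0.16,0,0.72],[-0.2,0,0.2,0,0.9],[-0.2,-0.01,0.24,0,1.08],[-0.2,-0.02,0.28,0,1.26],[-0.2,-0.02,0.312,0,1.44]]';  python3 -m inch '[[-0.2,0,0,0,0.15],[-0.2,0,0,0,0.15],[-0.2,0,0,0,0.15]]'; python3 look.py -63.2 w12;python3 - <<'E'
from ab import *
c=cam('top');H=hsv(c)
comps(c,.018,cv2.inRange(H,(22,120,120),(32,255,255)),3)
for r in comps(c,.018,cv2.inRange(H,(0,0,140),(180,60,255)),60,False):
    if 400<r[1]<800 and abs(r[2])<450: print([round(float(x)) for x in r[1:6]])
E
```

```text
t: 25.18
tool_pos: [0.6306, -0.0183, 0.1273]
orientation: [-1.395, 0.874, -0.857]
force: [1.0, 0.0, -0.6]
opening: 0.0419
t: 26.18
tool_pos: [0.61, 0.2956, 0.1271]
orientation: [-1.564, -0.259, 0.267]
force: [1.0, 0.5, -0.8]
opening: 0.0562
t: 26.55
tool_pos: [0.6101, 0.2953, 0.127]
orientation: [-1.547, -0.374, 0.381]
force: [0.6, -0.0, -0.0]
opening: 0.0558
tcp [0.6101 0.2953 0.127 ] jaw 27.55
px [368. 222.] [731.6, 315.6, 29.9, 5.6, 25.9]
   along 45.3 51.1 across 780.4 810.3
px [250. 129.] [579.9, 338.8, 38.3, 64.8, 25.1]
   along -73.3 -8.3 across 652.1 690.4
px [251.  71.] [556.1, 388.3, 42.9, 24.6, 27.2]
   along -108.3 -83.5 across 649.9 693.0
px [148. 178.] mm 567 373 wh 38 5 ang 27.7
px [260. 110.] mm 756 65 wh 5 39 ang 8.4
[633, 121, 89, 41, 4]
[550, -346, 150, 243, 84]
[645, -15, 41, 90, 89]
[726, 128, 70, 39, 8]
[732, 62, 70, 39, 6]
[739, -1, 39, 69, 89]
[694, -74, 173, 43, 5]
```

```bash
python3 -m inch '[[-0.2,-0.025,0.04,-0.02,-0.007],[-0.2,-0.0353,0.0559,-0.07,-0.007],[-0.2,-0.0353,0.0559,-0.117,-0.007],[-0.2,-0.0353,0.0559,-0.117,-0.007],[-0.2,-0.0353,0.0559,-0.117,-0.007],[-0.2,-0.0353,0.0559,-0.117,-0.007],[1,-0.0353,0.0559,-0.117,-0.007],[1,-0.0353,0.0559,-0.117,-0.007]]';  python3 -m inch '[[1,0,0,0,0],[1,0,0,0,0],[1,0,0,0.03,0],[1,0,0,0.07,0]]'
```

```text
t: 27.65
tool_pos: [0.5756, 0.3512, 0.0113]
orientation: [-1.547, -0.37, 0.375]
force: [-0.1, 1.7, -0.2]
opening: 0.0406
t: 28.15
tool_pos: [0.574, 0.3504, 0.0797]
orientation: [-1.548, -0.367, 0.378]
force: [-0.0, -0.4, -2.2]
opening: 0.0295
```

```bash
python3 -m inch '[[1,0,-0.04,0.02,0.17],[1,0.01,-0.08,0.02,0.34],[1,0.02,-0.12,0.02,0.51],[1,0.03,-0.16,0.02,0.68],[1,0.035,-0.2,0.02,0.85],[1,0.04,-0.24,0.02,1.02],[1,0.046,-0.28,0.02,1.19],[1,0.046,-0.299,0.02,1.19]]'; python3 -m inch '[[1,0,0,0,0],[1,0,0,0,0]]';python3 - <<'E'
from ab import *
s=robot.read_state();print(s['tool_pos'],ab(s['tool_pos']),jaw(s)[0],s['opening'],(w(623,-7.2)/1000-s['tool_pos'][:2]).round(4))
E
```

```text
t: 29.15
tool_pos: [0.6199, 0.0493, 0.0993]
orientation: [-1.177, -1.278, 1.28]
force: [0.1, 0.8, -1.3]
opening: 0.0293
t: 29.4
tool_pos: [0.6196, 0.0503, 0.0991]
orientation: [-1.177, -1.277, 1.279]
force: [0.2, -0.3, -1.4]
opening: 0.0291
[0.61957805 0.05031607 0.09910921] (621.6, -8.2) 95.2114469602369 0.029132117002923973 [0.0013 0.0012]
```

```bash
python3 -m inch '[[1,0.001,0.0012,-0.04,0.003],[1,0.001,0.0012,-0.07,0.003],[1,0.001,0.0012,-0.081,0.003],[1,0.001,0.0012,-0.081,0.003],[0.3,0.001,0.0012,-0.081,0.003],[0.1,0.001,0.0012,-0.081,0.003],[0.1,0.001,0.0012,-0.081,0.003]]'; python3 -m inch '[[0.1,0,0,0.04,0],[0.1,0,0,0.08,0],[0.1,0,0,0.08,0]]'
python3 -m inch '[[0.1,0,0,0,-0.18],[0.1,0,0,0,-0.36],[0.1,0,0,0,-0.54],[0.1,0,0,0,-0.72],[0.1,0,0,0,-0.9],[0.1,0,0,0,-1.08],[0.1,0,0,0,-1.26],[0.1,0,0,0,-1.44]]'
python3 -m inch '[[0.1,0,0,0,-0.18],[0.1,0,0,0,-0.36],[0.1,0,0,0,-0.54],[0.1,0,0,0,-0.72],[0.1,0,0,0,-0.9],[0.1,0,0,0,-1.08],[0.1,0,0,0,-1.26],[0.1,0,0,0,-1.44]]'
python3 -m inch '[[0.1,0,0,0,-0.18],[0.1,0,0,0,-0.26],[0.1,0,0,0,-0.26]]'
python3 - <<'E'
from ab import *
s=robot.read_state();print(s['tool_pos'],ab(s['tool_pos']),jaw(s)[0],s['opening'],(w(623,-7.2)/1000-s['tool_pos'][:2]).round(4))
E
```

```text
t: 30.28
tool_pos: [0.6207, 0.0518, 0.0183]
orientation: [-1.175, -1.28, 1.281]
force: [0.8, 0.5, -0.2]
opening: 0.0416
t: 30.65
tool_pos: [0.624, 0.0518, 0.1031]
orientation: [-1.181, -1.285, 1.278]
force: [1.0, -0.5, -0.2]
opening: 0.0417
t: 31.65
tool_pos: [0.6233, 0.0518, 0.1017]
orientation: [-1.58, -0.164, 0.18]
force: [-1.1, 0.2, -0.6]
opening: 0.0422
t: 32.65
tool_pos: [0.6225, 0.0517, 0.1003]
orientation: [-1.359, 0.97, -0.938]
force: [-0.2, 0.4, -0.6]
opening: 0.0421
t: 33.02
tool_pos: [0.6219, 0.0516, 0.0991]
orientation: [-1.253, 1.166, -1.13]
force: [-1.1, 0.8, -0.6]
opening: 0.0419
[0.62187067 0.05162282 0.09908957] (624.0, -7.1) -85.21835717516144 0.0418794972561456 [-0.001  -0.0001]
```

```bash
python3 -m inch '[[0.1,-0.001,0,-0.03,0.011],[0.1,-0.001,0,-0.06,0.011],[0.1,-0.001,0,-0.079,0.011],[0.1,-0.001,0,-0.079,0.011],[1,-0.001,0,-0.079,0.011],[1,-0.001,0,-0.079,0.011],[1,-0.001,0,-0.079,0.011]]'; python3 fit.py -7.2; python3 gap.py -7.2; python3 -c "
from ab import *;print(jaw(robot.read_state()))"
```

```text
t: 33.9
tool_pos: [0.6222, 0.0517, 0.0216]
orientation: [-1.256, 1.156, -1.123]
force: [0.3, 0.2, 3.0]
opening: 0.0291
tcp (624.3, -7.1) 0.0216 jaw -84.58 F [0.3 0.2 3. ] 0.02905480371689457
mate 700 -22.5 8.0 mid -7.26
mate 710 -22.5 7.9 mid -7.32
mate 720 -22.5 8.0 mid -7.26
mate 730 -22.4 8.0 mid -7.2
held 642 -22.3 7.7 mid -7.32
held 648 -22.3 7.5 mid -7.38
held 654 -22.4 7.4 mid -7.5
tcp (624.3, -7.1) 0.0216 [1.5 0.5 3.9]
-10 dark 668.25 693.5 n 25.5 blue 22.75
-3 dark 668.25 681.25 n 13.25 blue 21.5
0 dark 668.25 693.5 n 25.5 blue 21.75
3 dark 668.25 681.5 n 13.5 blue 21.5
10 dark 668.25 693.5 n 25.5 blue 22.5
(np.float64(-84.58068805780455), array([-0.01615554,  0.01053302, -0.99981401]), array([ 0.99539974,  0.09461357, -0.01508746]))
```

```bash
python3 -m inch '[[1,0.005,0.0005,0,0],[1,0.01,0.001,0,0],[1,0.0155,0.0015,0,0],[1,0.0155,0.0015,0,0],[0.6,0.0155,0.0015,0,0],[0.3,0.0155,0.0015,0,0],[0.3,0.0155,0.0015,-0.002,0],[1,0.0155,0.0015,-0.003,0]]';python3 -m inch '[[1,0,0,0,0],[1,0,0,0,0]]'; python3 fit.py -7.2; python3 gap.py -7.2
```

```text
t: 35.0
tool_pos: [0.6377, 0.0532, 0.019]
orientation: [-1.256, 1.156, -1.124]
force: [-3.6, 0.9, 7.9]
opening: 0.0292
t: 35.25
tool_pos: [0.6377, 0.0532, 0.019]
orientation: [-1.255, 1.156, -1.124]
force: [-0.2, 0.3, 1.4]
opening: 0.0294
tcp (639.9, -7.0) 0.019 jaw -84.59 F [-0.2  0.3  1.4] 0.029408747894805375
mate 700 -22.5 7.9 mid -7.32
mate 710 -22.5 8.0 mid -7.26
mate 720 -22.5 8.0 mid -7.26
mate 730 -22.5 8.0 mid -7.26
held 658 -22.3 7.9 mid -7.2
held 664 -22.3 7.9 mid -7.2
held 670 -22.3 7.8 mid -7.26
tcp (639.9, -7.1) 0.019 [0.  0.4 1. ]
-10 dark 671.5 693.5 n 21.0 blue 6.75
-3 dark 671.75 681.75 n 10.25 blue 6.0
0 dark 671.75 693.5 n 22.0 blue 6.5
3 dark 671.75 681.0 n 9.5 blue 6.0
10 dark 671.5 693.5 n 21.0 blue 6.75
```

```bash
python3 -m inch '[[1,0.004,0.0003,0,0],[1,0.008,0.0007,0,0],[1,0.01,0.0008,0,0],[1,0.012,0.001,0,0],[1,0.0135,0.0012,0,0],[1,0.0135,0.0012,0,0]]'; python3 gap.py -7.2
```

```text
t: 36.1
tool_pos: [0.6479, 0.0541, 0.0189]
orientation: [-1.262, 1.161, -1.12]
force: [-21.0, -1.5, 17.5]
opening: 0.0293
tcp (650.1, -7.1) 0.0189 [-21.   -1.5  17.5]
-10 dark 668.25 693.5 n 12.5 blue 0.0
-3 dark 668.25 668.25 n 0.25 blue 0.0
0 dark 668.25 693.5 n 12.25 blue 0.0
3 dark 668.25 668.25 n 0.25 blue 0.0
10 dark 681.5 693.5 n 12.25 blue 0.0
```

```bash
python3 -m inch '[[0.5,0,0,0,0],[0.1,0,0,0,0],[0.1,0,0,0,0],[0.1,0,0,0.03,0],[0.1,0,0,0.08,0],[0.1,-0.04,0,0.14,0],[0.1,-0.06,-0.04,0.16,0],[0.1,-0.06,-0.04,0.16,0]]'; python3 -m inch '[[0.1,0,0,0,0]]';for b in 59 -7.2 -73.2 -139.2; do python3 gap.py $b; done; python3 - <<'E'
from ab import *
T=cam('top');S=cam('side')
def tri(p,q):
    o1,d1=ray(T,*p);o2,d2=ray(S,*q)
    A=np.c_[d1,-d2];k,*_=np.linalg.lstsq(A,o2-o1,rcond=None);a=o1+d1*k[0];b=o2+d2*k[1];return ((a+b)/2).round(4),np.linalg.norm(a-b).round(4)
def cen(c,m,lo):
    cs,_=cv2.findContours(m,cv2.RETR_EXTERNAL,cv2.CHAIN_APPROX_NONE);cs=[q for q in cs if lo(q)];q=max(cs,key=cv2.contourArea);(x,y),r=cv2.minEnclosingCircle(q);M=cv2.moments(q);return M['m10']/M['m00'],M['m01']/M['m00']
out=[]
g=[]
for c,box in ((T,(405,135,432,165)),(S,(365,330,400,365))):
    m=cv2.inRange(hsv(c),(50,100,50),(80,255,255));k=np.zeros_like(m);k[box[1]:box[3],box[0]:box[2]]=1;g.append(cen(c,m*k,lambda q:True))
print(g,'button',tri(*g))
print('sleeve',tri((419,195.4),(480/1.5,543/1.5)))
print('red', tri((414,169),(533/1.5,533/1.5)))
save(S,'s13.png',None,1.5);save(T,'t13.png')
E
```

```text
t: 37.15
tool_pos: [0.5892, 0.012, 0.1828]
orientation: [-1.257, 1.157, -1.126]
force: [0.3, 0.2, 0.6]
opening: 0.042
t: 37.28
tool_pos: [0.5892, 0.0122, 0.1821]
orientation: [-1.256, 1.158, -1.126]
force: [0.3, -0.2, -0.3]
opening: 0.0417
tcp (587.7, -43.3) 0.1821 [ 0.3 -0.2 -0.3]
-10 dark 681.75 692.75 n 11.25 blue 0.0
-3 dark 681.75 692.5 n 11.0 blue 0.0
0 dark 682.0 692.5 n 10.75 blue 0.0
3 dark None None n 0.0 blue 0.0
10 dark 682.0 692.5 n 10.75 blue 0.0
tcp (587.9, -43.3) 0.1823 [0.6 0.4 0.5]
-10 dark 681.25 693.75 n 12.75 blue 0.0
-3 dark None None n 0.0 blue 0.0
0 dark 681.5 693.5 n 12.25 blue 0.0
3 dark 682.5 692.25 n 4.0 blue 0.0
10 dark 681.5 693.25 n 12.0 blue 0.0
tcp (587.8, -43.0) 0.182 [-0.3 -0.3 -1. ]
-10 dark 681.75 693.5 n 12.0 blue 0.0
-3 dark 682.5 692.5 n 10.25 blue 0.0
0 dark 682.0 693.5 n 11.75 blue 0.0
3 dark 682.0 693.5 n 11.75 blue 0.0
10 dark 681.75 693.5 n 12.0 blue 0.0
tcp (587.7, -42.9) 0.1817 [-0.1  0.6  0.3]
-10 dark 682.0 693.0 n 11.25 blue 0.0
-3 dark 681.5 687.5 n 6.25 blue 0.0
0 dark 681.25 692.75 n 11.75 blue 0.0
3 dark 681.5 688.0 n 6.75 blue 0.0
10 dark 681.5 692.75 n 11.5 blue 0.0
[(417.4271844660194, 148.6860841423948), (382.21317829457365, 345.9108527131783)] button (array([ 0.6303, -0.3457,  0.0634]), np.float64(0.0038))
sleeve (array([ 0.5037, -0.3344,  0.0876]), np.float64(0.0057))
red (array([ 0.5796, -0.3399,  0.0481]), np.float64(0.003))
```

View pics/s13.png

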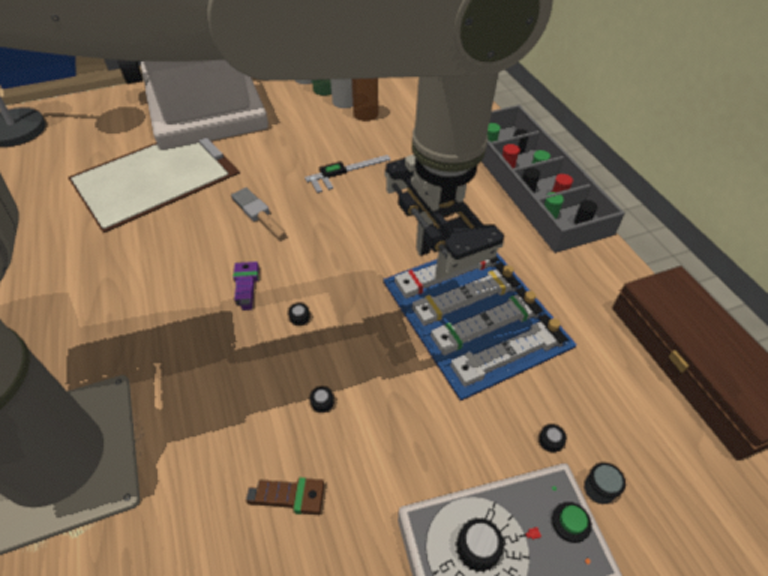

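```bash
python3 -m inch '[[0.1,-0.02,-0.05,0.01,0],[0.1,-0.04,-0.1,0.01,0],[-0.5,-0.06,-0.15,0.01,0],[-0.9,-0.08,-0.2,0.01,0],[-0.9,-0.1,-0.25,0.01,0],[-0.9,-0.13,-0.3,0.01,0],[-0.9,-0.16,-0.354,0.01,0],[-0.9,-0.169,-0.354,0.01,0]]';python3 -m inch '[[-0.9,0,0,0,0],[-0.9,0,0,0,0]]'; python3 - <<'E'
from ab import *
c=cam('wrist');s=c['s'];print(s['tool_pos'],jaw(s),s['opening'],s['q'])
print('pred sleeve px',proj(c,[.504,-.334,.09]),'button',proj(c,[.6303,-.3457,.065]));save(c,'w14.png',None,1.5)
E
```

```text
t: 38.58
tool_pos: [0.418, -0.3443, 0.191]
orientation: [-1.257, 1.162, -1.127]
force: [-0.4, 0.9, -0.4]
opening: 0.0882
t: 38.83
tool_pos: [0.4186, -0.3432, 0.1908]
orientation: [-1.257, 1.161, -1.126]
force: [0.4, -0.6, -0.2]
opening: 0.0879
[ 0.41863412 -0.34323323  0.19081666] (np.float64(-84.83114230358873), array([-0.0200932 ,  0.00942411, -0.99975369]), array([ 0.99573131,  0.09028844, -0.01916126])) 0.08790460991985159 [-0.77632052  0.00849428  1.66683316 -0.00738024  1.48720908  0.70484812]
pred sleeve px (np.float64(253.88936849188323), np.float64(90.32177040030295)) button (np.float64(277.3721276868926), np.float64(-25.599611313797))
```

View pics/w14.png

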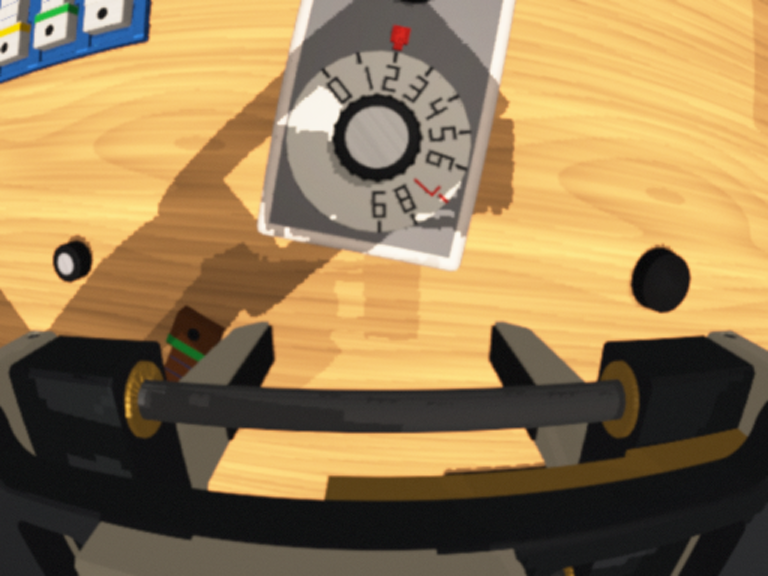

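```bash
python3 - <<'E'
from ab import *
c=cam('wrist');k=1.5
f=lambda u,v,z: onz(c,u/k,v/k,z).round(4)
for z in (.088,.094): print('cap',f(376,138,z))
for z in (.05,.055): print('skirt',f(379,141.5,z), 'diam',np.linalg.norm(f(286,141,z)-f(472,141,z)),np.linalg.norm(f(379,50,z)-f(379,233,z)))
a,b=f(262,232,.05),f(460,268,.05);print('pod corners',a,b,np.linalg.norm(a-b),np.degrees(np.arctan2(*(b-a)[:2][::-1]))+90)
m=cv2.inRange(hsv(c),(0,140,60),(8,255,255));comps(c,.05,m,3);print('pointer',f(397,55,.05))
E
```

```text
cap [ 0.5026 -0.3311  0.088 ]
cap [ 0.5023 -0.3313  0.094 ]
skirt [ 0.5024 -0.3323  0.05  ] diam 0.12731142918057275 0.12751960633565335
skirt [ 0.5022 -0.3324  0.055 ] diam 0.12519305092536084 0.1254101271827758
pod corners [ 0.4334 -0.255   0.05  ] [ 0.4202 -0.3975  0.05  ] 0.1431100625392918 -5.292295962985662
px [120. 241.] mm 321 -185 wh 15 6 ang 65.4
px [288. 127.] mm 473 -371 wh 25 7 ang 74.4
px [266.  24.] mm 577 -339 wh 12 18 ang 83.6
pointer [ 0.564  -0.3389  0.05  ]
```

```bash
python3 -m inch '[[-0.9,0.05,0.008,0,0],[-0.9,0.0838,0.0112,-0.02,0],[-0.9,0.0838,0.0112,-0.06,0],[-0.9,0.0838,0.0112,-0.1,0],[-0.9,0.0838,0.0112,-0.123,0],[-0.9,0.0838,0.0112,-0.123,0],[-0.9,0.0838,0.0112,-0.123,0]]';python3 -m inch '[[0,0,0,0,0],[1,0,0,0,0],[1,0,0,0,0],[1,0,0,0,0],[1,0,0,0,0]]' 40
```

```text
t: 39.8
tool_pos: [0.5037, -0.3319, 0.0693]
orientation: [-1.258, 1.159, -1.126]
force: [1.0, -0.6, 0.1]
opening: 0.0882
t: 40.42
tool_pos: [0.5037, -0.3316, 0.0695]
orientation: [-1.258, 1.159, -1.126]
force: [-1.0, 3.4, 4.3]
opening: 0.0514
```

```bash
python3 -m inch '[[1,0,0,0,0.15],[1,0,0,0,0.3],[1,0,0,0,0.45],[1,0,0,0,0.6],[1,0,0,0,0.75],[1,0,0,0,0.9],[1,0,0,0,1.05],[1,0,0,0,1.05]]';python3 -m inch '[[1,0,0,0,0.15],[1,0,0,0,0.3],[1,0,0,0,0.45],[1,0,0,0,0.6],[1,0,0,0,0.75],[1,0,0,0,0.9],[1,0,0,0,1.044],[1,0,0,0,1.044]]'; python3 -c "
from ab import *;s=robot.read_state();print(jaw(s),s['wrist_torque'],s['opening'])"
```

```text
t: 41.42
tool_pos: [0.5038, -0.3319, 0.0695]
orientation: [-1.56, 0.348, -0.327]
force: [0.1, -0.2, -0.5]
opening: 0.0517
t: 42.42
tool_pos: [0.504, -0.3319, 0.0695]
orientation: [-1.538, -0.477, 0.482]
force: [1.8, -0.3, -0.3]
opening: 0.0516
(np.float64(34.962366911976126), array([ 0.0029468 , -0.0205616 , -0.99978425]), array([-0.57308214,  0.81928822, -0.01853864])) [ 0.04822931 -0.5993866   0.1885738 ] 0.051552011055196655
```

```bash
python3 -m inch '[[0.3,0,0,0,0],[-0.3,0,0,0,0],[-0.8,0,0,0,0],[-0.8,0,0,0,0],[-0.8,0,0,0.05,0],[-0.8,0.02,-0.03,0.1,0],[-0.8,0.049,-0.07,0.121,0],[-0.8,0.049,-0.07,0.121,0]]'; python3 -m inch '[[-0.8,0,0,0,0]]'; cat > dial.py <<'E'
from ab import *
c=cam('wrist');s=c['s'];print('tcp',s['tool_pos'].round(4),jaw(s)[0].round(1),s['opening'])
m=cv2.inRange(hsv(c),(0,140,60),(8,255,255))|cv2.inRange(hsv(c),(172,140,60),(180,255,255)); m[230:]=0
ax=np.array([502.4,-332.0])
for r in comps(c,.056,m,2,False):
    p=r[6].mean(0)*1000-ax
    print('px',r[0].round(),'r',np.hypot(*p).round(1),'ang',np.degrees(np.arctan2(p[1],p[0])).round(1))
# black tick marks on the skirt rim at r=57: angles
V=hsv(c)[:,:,2].astype(np.float32);a=np.arange(-180,180,.5)
uv=np.array([proj(c,[*(ax+57*np.array([np.cos(t),np.sin(t)]))/1000,.056]) for t in np.radians(a)],np.float32)
v=cv2.remap(V,uv[None,:,0],uv[None,:,1],cv2.INTER_LINEAR,borderValue=255)[0]
b=cv2.blur(v[None],(41,1))[0]; d=a[v<.7*b]; g=np.split(d,np.where(np.diff(d)>3)[0]+1);print('dark',[round(float(x.mean()),1) for x in g if len(x)])
save(c,'dial_%.1f.png'%s['t'],None,1.5)
E
python3 dial.py
```

```text
t: 43.42
tool_pos: [0.5549, -0.405, 0.1924]
orientation: [-1.542, -0.477, 0.479]
force: [0.4, 0.9, -0.6]
opening: 0.0839
t: 43.55
tool_pos: [0.5544, -0.4045, 0.1911]
orientation: [-1.54, -0.476, 0.48]
force: [-0.6, 0.4, 0.3]
opening: 0.0837
tcp [ 0.5544 -0.4045  0.1911] 34.8 0.08366386154762644
px [303. 133.] r 65.0 ang -5.9
dark [-52.8, -29.5, 18.2, 42.0, 65.5, 89.5, 113.0, 137.0, 161.0]
```

```bash
python3 - <<'E'
from ab import *
c=cam('wrist');print(proj(c,[.6278,-.3445,.066]))
m=cv2.inRange(hsv(c),(50,100,50),(80,255,255))
for z in (.06,.066): comps(c,z,m,20)
E
```

```text
(np.float64(347.7313365004249), np.float64(173.46900382263863))
px [347. 173.] mm 630 -345 wh 35 34 ang 36.1
px [347. 173.] mm 628 -345 wh 34 33 ang 36.1
```

```bash
python3 -m inch '[[0.5,0.03,0.03,0,0],[1,0.0736,0.0595,0,0],[1,0.0736,0.0595,-0.03,0],[1,0.0736,0.0595,-0.07,0],[1,0.0736,0.0595,-0.1,0],[1,0.0736,0.0595,-0.115,0],[1,0.0736,0.0595,-0.115,0]]' 20; python3 -m inch '[[1,0,0,-0.003,0],[1,0,0,-0.006,0],[1,0,0,-0.009,0],[1,0,0,-0.009,0]]'
```

```text
t: 44.52
tool_pos: [0.6269, -0.3439, 0.0754]
orientation: [-1.539, -0.475, 0.481]
force: [-0.4, -0.2, 0.2]
opening: 0.0184
t: 45.02
tool_pos: [0.6278, -0.3444, 0.0675]
orientation: [-1.541, -0.477, 0.48]
force: [2.6, -0.2, 4.3]
opening: 0.0006
```

```bash
python3 -m inch '[[1,0,0,-0.002,0],[1,0,0,-0.003,0],[1,0,0,-0.003,0]]';python3 -m inch '[[1,0,0,-0.002,0],[1,0,0,-0.003,0],[1,0,0,-0.003,0]]';python3 -m inch '[[1,0,0,-0.002,0],[1,0,0,-0.003,0],[1,0,0,-0.003,0]]'
```

```text
t: 45.4
tool_pos: [0.6281, -0.3444, 0.0663]
orientation: [-1.541, -0.477, 0.48]
force: [-4.2, 3.5, 11.9]
opening: 0.0004
t: 45.78
tool_pos: [0.6281, -0.3445, 0.0661]
orientation: [-1.541, -0.477, 0.48]
force: [-8.0, 5.6, 20.4]
opening: 0.0007
t: 46.15
tool_pos: [0.6281, -0.3445, 0.0661]
orientation: [-1.542, -0.477, 0.48]
force: [-8.3, 6.2, 20.3]
opening: 0.0003
```

```bash
python3 -m inch '[[1,0,0,0.02,0],[0.2,0,0,0.07,0],[-0.9,-0.03,0.003,0.08,0],[-0.9,-0.08,0.008,0.08,0],[-0.9,-0.1244,0.0126,0.08,0],[-0.9,-0.1244,0.0126,0.08,0],[-0.9,-0.1244,0.0126,0.08,0]]'; python3 -m inch '[[-0.9,0,0,-0.03,0],[-0.9,0,0,-0.06,0],[-0.9,0,0,-0.077,0],[-0.9,0,0,-0.077,0],[0,0,0,-0.077,0],[1,0,0,-0.077,0],[1,0,0,-0.077,0],[1,0,0,-0.077,0]]' 40; python3 -m inch '[[1,0,0,0,0],[1,0,0,0,0]]';python3 -c "
from ab import *;s=robot.read_state();print(jaw(s)[0],s['wrist_torque'],s['opening'])"
```

```text
t: 47.02
tool_pos: [0.5041, -0.3323, 0.1467]
orientation: [-1.543, -0.477, 0.479]
force: [1.1, 1.0, -0.0]
opening: 0.0557
t: 48.02
tool_pos: [0.5043, -0.3324, 0.0702]
orientation: [-1.543, -0.478, 0.479]
force: [-0.1, 0.3, -0.3]
opening: 0.0528
t: 48.28
tool_pos: [0.5044, -0.3324, 0.0702]
orientation: [-1.543, -0.478, 0.478]
force: [1.1, -0.2, -1.6]
opening: 0.0514
34.850815333297355 [ 0.10470807 -0.43586138  0.03162563] 0.05140423368764129
```

Turn −96° (1.676 rad) to 3.

```bash
python3 -m inch '[[1,0,0,0,-0.15],[1,0,0,0,-0.3],[1,0,0,0,-0.45],[1,0,0,0,-0.6],[1,0,0,0,-0.75],[1,0,0,0,-0.84],[1,0,0,0,-0.84]]';python3 -m inch '[[1,0,0,0,-0.15],[1,0,0,0,-0.3],[1,0,0,0,-0.45],[1,0,0,0,-0.6],[1,0,0,0,-0.75],[1,0,0,0,-0.836],[1,0,0,0,-0.836]]'; python3 -c "
from ab import *;s=robot.read_state();print(jaw(s)[0],s['wrist_torque'],s['opening'])"
python3 -m inch '[[0.3,0,0,0,0],[-0.3,0,0,0,0],[-0.8,0,0,0,0],[-0.8,0,0,0,0],[-0.8,0,0,0.05,0],[-0.8,-0.03,-0.02,0.1,0],[-0.8,-0.07,-0.035,0.121,0],[-0.8,-0.07,-0.035,0.121,0]]'; python3 -m inch '[[-0.8,0,0,0,0]]'; python3 dial.py
```

```text
t: 49.15
tool_pos: [0.5038, -0.3324, 0.0702]
orientation: [-1.586, 0.191, -0.173]
force: [-4.6, -0.0, 2.0]
opening: 0.0514
t: 50.02
tool_pos: [0.5033, -0.3321, 0.0702]
orientation: [-1.423, 0.849, -0.814]
force: [-4.1, 2.2, 3.8]
opening: 0.0513
-61.03956351790087 [ 0.21666289  0.53993524 -0.07531386] 0.05131924473317552
t: 51.02
tool_pos: [0.4325, -0.3693, 0.1943]
orientation: [-1.424, 0.847, -0.82]
force: [0.6, 0.2, 1.0]
opening: 0.0834
t: 51.15
tool_pos: [0.4325, -0.369, 0.1937]
orientation: [-1.424, 0.848, -0.819]
force: [-1.2, 0.6, 0.0]
opening: 0.0836
tcp [ 0.4325 -0.369   0.1937] -61.2 0.08362980005563057
px [ 71. 192.] r 247.5 ang 142.3
px [ 79. 183.] r 228.4 ang 141.0
px [292. 131.] r 48.8 ang -103.6
px [298.  41.] r 73.4 ang -5.7
dark [-150.5, -126.5, -77.5, -53.5, -29.5, -5.5, 18.5, 42.0, 65.5]
```

```bash
python3 -m inch '[[0,0.05,0.006,0,0],[1,0.1,0.012,0,0],[1,0.15,0.018,0,0],[1,0.1955,0.0245,-0.02,0],[1,0.1955,0.0245,-0.07,0],[1,0.1955,0.0245,-0.11,0],[1,0.1955,0.0245,-0.118,0],[1,0.1955,0.0245,-0.118,0]]' 20; python3 -m inch '[[1,0,0,-0.003,0],[1,0,0,-0.006,0],[1,0,0,-0.009,0],[1,0,0,-0.012,0],[1,0,0,-0.013,0],[1,0,0,-0.013,0]]'
```

```text
t: 52.2
tool_pos: [0.6284, -0.3443, 0.076]
orientation: [-1.424, 0.847, -0.818]
force: [-0.2, -0.2, 0.5]
opening: 0.0084
t: 52.95
tool_pos: [0.6296, -0.3449, 0.0662]
orientation: [-1.424, 0.844, -0.821]
force: [-3.7, 2.9, 15.2]
opening: 0.001
```

```bash
python3 -m inch '[[1,0,0,-0.002,0],[1,0,0,-0.003,0],[1,0,0,-0.003,0]]'; python3 -m inch '[[1,0,0,0.02,0],[0.2,0,0,0.07,0],[-0.9,-0.03,0.003,0.08,0],[-0.9,-0.08,0.008,0.08,0],[-0.9,-0.126,0.0126,0.08,0],[-0.9,-0.126,0.0126,0.08,0],[-0.9,-0.126,0.0126,0.08,0]]'; python3 -m inch '[[-0.9,0,0,-0.03,0],[-0.9,0,0,-0.06,0],[-0.9,0,0,-0.077,0],[-0.9,0,0,-0.077,0],[0,0,0,-0.077,0],[1,0,0,-0.077,0],[1,0,0,-0.077,0],[1,0,0,-0.077,0]]' 40; python3 -m inch '[[1,0,0,0,0],[1,0,0,0,0]]';python3 -c "
from ab import *;s=robot.read_state();print(jaw(s)[0],s['wrist_torque'],s['opening'],s['q'])"
```

```text
t: 53.32
tool_pos: [0.6297, -0.3449, 0.0661]
orientation: [-1.424, 0.844, -0.822]
force: [-8.1, 5.1, 18.0]
opening: 0.0003
t: 54.2
tool_pos: [0.5043, -0.3327, 0.1471]
orientation: [-1.424, 0.843, -0.823]
force: [0.5, 0.1, 0.2]
opening: 0.056
t: 55.2
tool_pos: [0.5043, -0.3324, 0.0705]
orientation: [-1.424, 0.843, -0.823]
force: [-8.3, 16.1, 11.2]
opening: 0.0533
t: 55.45
tool_pos: [0.5039, -0.3317, 0.0705]
orientation: [-1.423, 0.844, -0.822]
force: [-3.3, 5.3, 4.9]
opening: 0.0515
-61.16856892584009 [0.98498775 0.53226869 0.00778913] 0.05148274104846285 [-0.6557627   0.26664165  1.6117058  -0.01899684  1.27483001  0.41744128]
```

```bash
python3 -m inch '[[1,0,0,0,-0.15],[1,0,0,0,-0.3],[1,0,0,0,-0.45],[1,0,0,0,-0.6],[1,0,0,0,-0.63],[1,0,0,0,-0.63]]';python3 -m inch '[[1,0,0,0,-0.15],[1,0,0,0,-0.3],[1,0,0,0,-0.45],[1,0,0,0,-0.6],[1,0,0,0,-0.627],[1,0,0,0,-0.627]]'; python3 -c "
from ab import *;s=robot.read_state();print(jaw(s)[0],s['wrist_torque'],s['opening'])"
python3 -m inch '[[0.3,0,0,0,0],[-0.3,0,0,0,0],[-0.8,0,0,0,0],[-0.8,0,0,0,0],[-0.8,0,0,0.05,0],[-0.8,-0.03,0.02,0.1,0],[-0.8,-0.06,0.05,0.121,0],[-0.8,-0.06,0.05,0.121,0]]'; python3 -m inch '[[-0.8,0,0,0,0]]'; python3 dial.py
```

```text
t: 56.2
tool_pos: [0.5039, -0.3317, 0.0706]
orientation: [-1.16, 1.318, -1.287]
force: [-1.2, 1.3, 0.6]
opening: 0.0509
t: 56.95
tool_pos: [0.504, -0.3316, 0.0706]
orientation: [-0.763, 1.756, -1.717]
force: [-0.4, 3.3, 1.6]
opening: 0.0512
-132.84915832705488 [ 0.58375307  0.02759027 -0.20195074] 0.051168858731054145
t: 57.95
tool_pos: [0.444, -0.2813, 0.1944]
orientation: [-0.761, 1.752, -1.72]
force: [0.1, -0.2, -0.2]
opening: 0.0838
t: 58.08
tool_pos: [0.4441, -0.2815, 0.1941]
orientation: [-0.761, 1.751, -1.72]
force: [0.3, -0.2, 0.5]
opening: 0.0838
tcp [ 0.4441 -0.2815  0.1941] -132.8 0.08376251033223038
px [286. 135.] r 49.0 ang -176.6
px [208.  46.] r 73.5 ang -5.7
dark [-150.5, -126.2, -101.8, -77.5, -53.2, -29.5, -5.5, 137.0, 161.0]
```

```bash
python3 -m inch '[[-0.8,-0.08,-0.05,0.03,0],[-0.8,-0.08,-0.05,0.03,0]]'; python3 - <<'E'
from h import *
c=cam('top');save(c,'t_end.png',(90,70,460,290),2.1)
E
```

```text
t: 58.38
tool_pos: [0.3631, -0.3327, 0.2237]
orientation: [-0.762, 1.752, -1.719]
force: [0.1, -0.8, 0.0]
opening: 0.084
```

View pics/t_end.png

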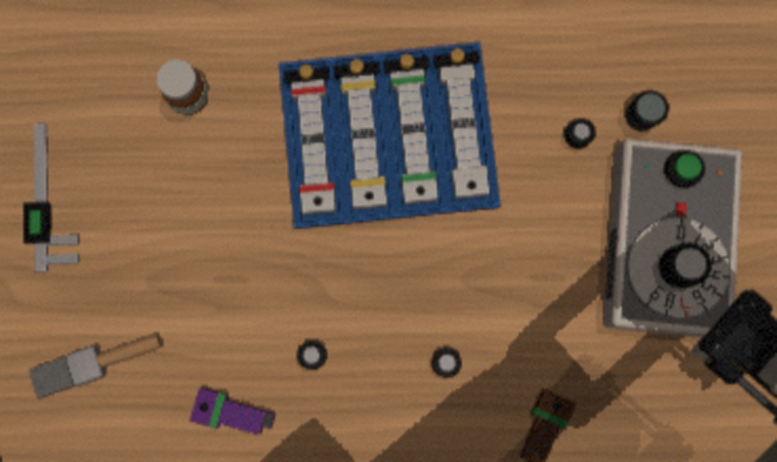

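The last picture shows all four bars closed in the tray (step bands near (313,138), (363,133), (413,128) and (463,123)). The dial has 0 at the pointer (681,210), and the bystanders are where they were.

```bash
python3 -c "
from plant import robot
print(robot.close_job())"
```

```text
the job is handed in; nothing more can be done
None
```

The job is done and handed in at about 58 s of the 210 s allowed, though no verdict was reported. All four loose halves (red, yellow, green, white) are closed up in the grooves of their own mates.

After the bars were in, I set the sleeve to 7 and pressed the button, set it to 3 and pressed again, then parked it at 0.

**Bars:** The measured step zones were about 11–12.75 mm against a nominal 12 mm, with no blue tray showing through the joints. The last top picture shows all four still closed and nothing else visibly moved.

**Sleeve:** The tick angles confirmed 7, 3 and 0 at the pointer after each turn.

**Button:** Both presses ended on a hard stop at a tool height of 66.1 mm with 18–20 N, so I take it that the button went fully down. I could not measure its travel directly. My camera estimate of the button's height (63 mm) was about 9 mm lower than the contact heights imply (about 72 mm).

**Placing:** The white half was first set down with its head on the tray's end rim, and I set the yellow one down the same way. I gripped each again and slid it home. No grip slip or knocked half showed up.

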